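# Take the spent cartridge out of the bench filter unit

### The arm

A 6-joint arm with a two-finger parallel gripper is mounted at the origin on the work surface. World frame = base frame: x ahead of the robot, y to its left, z up, the work surface at z = 0. Lengths are in m, angles in rad, forces in N, time in s.
With the tool pointing down it reaches from about 0.3 to 0.775 m from the base axis. Payload 14.6 kg.
Tool frame: the origin (TCP) lies midway between the tips of the shut fingers; the grasp point (between the pads) lies r.grip_depth behind it (r.grip_depth is the distance from the TCP to the grasp point, in m); z points along the fingers, y is the line along which they close (so a half turn about z gives the same grasp; the last joint's range is limited). The gripper opens to 94 mm and grips with 3 to 60 N. Pads are 16 mm wide; open, the fingers measure 119 mm over their backs; the gripper's body (75 mm by 177 mm) begins 78 mm behind the grasp point.
Start: joints at [-1.194, 0.3, 1.521, -0, 1.321, -0.067], TCP at [0.236, -0.497, 0.205] pointing down, gripper open.
Joint ranges: [-3.03, 3.03], [-0.79, 2.21], [0.23, 2.52], [-1.04, 4.18], [0, 3.07], [-2.55, 2.55]. Speed limits (rad/s): [2.22, 2.22, 2.57, 3.14, 3.14, 3.14].

### API

Orientations are given as a unit quaternion [x, y, z, w].
In Python, from station import r gives the robot as it stands.
- The arm moves only by the shell command python3 -m pendant 'ROWS'. ROWS is JSON, one flat list of numbers, 7 for each row, row after row: the shift along the world's x, y, z in m, then the turn, a rotation vector about the world's x, y, z in degrees, then the closure, from 0 (fully open) to 1 (shut). A call has 1 to 5 rows; each row is the pose to reach, as a shift and turn from the pose commanded when the call began; what a row does not reach only later rows make up. A row lasts 1/12 s, in which the tool goes at most 41.7 mm and 7.16 degrees, less where a joint would pass 70% of its speed; a pose out of reach is approached as far as the arm can. A call with a gripper value outside its range is refused whole. The fingers move at their own pace and stop on an object; the grip force is fixed at half the most. Time passes only in rows, so rows that repeat a pose let the fingers close. It gives the time, the measured TCP pose, the force, the opening and the grip force at its end, in the units of the state.
- r.get_state(): the state, without advancing time (a new reading comes with each control period).
- r.capture(name): name is "side" or "top" or "wrist"; returns the picture (480x640x3 uint8, blue, green, red); there is no depth.
- r.camera_info(name): a dict with "fov_y" (degrees; the focal length in pixels is half the picture's height over the tangent of half this angle, whatever the lens; pixels are square), "cx", "cy" (the principal point, pixels), "position" and "orientation" of the camera in the world. Camera axes: x right, y up, looking along -z (the intrinsics and any distortion apply to the point x, -y, -z); pixel columns grow to the right and rows downward; lengths in m; the calibration is good to about 2 mm. A picture is of the moment at which its call begins: read the wrist's pose just before it. camera_info takes no time and is no camera call; for the wrist camera it gives the pose at the moment of the call.
- r.finish_job(): hands the job in; it is judged then, once.
The state is a dict: "time": time; "joint_pos": joint angles; "joint_vel": joint speeds; "joint_efforts": joint torques, N m; "tool_pos": TCP position; "tool_rot": TCP orientation; "contact_force": force on the tool from outside, world axes, zero at the start; "wrist_torque": the same for the moment, N m; "gripper_width": finger opening in m; "gripper_force": force on a finger pad.
Only numpy, scipy, OpenCV 4.12 (cv2) and the standard library are available. Lean on these libraries where they do the work, as an engineer would, in place of code of your own. Each camera call takes 0.05 s, during which the arm holds its last target. There are 200 camera calls.

### The job

Take the pin tool from its leaning holder, press its tip into the recess of the filter slide on the grey unit and keep the release button down while pushing the slide fully out sideways. Lift the spent cartridge out of the opened slide and lower it into the blue bin that stands empty beside the unit (do not drop it in from above the rim), and put the pin tool back in its holder as it was. Leave the slide out and do not disturb the other things on the bench.

Things in the scene. Friction and masses are not known exactly. Their poses are not given: they have to be found in the camera images.
- filter_unit: Grey bench filter unit, fixed. Origin on the table under its sloped bed's centre; y = the slide's way out, x away from the sloped front, z up. Bed slopes 35 deg, rising to +x, centre 100 mm up, y -115 to +75; outward normal (-0.574, 0, 0.819). A hood 61 mm high along the normal covers it from y -120 to -10, open at -10. Behind, x 50 to 155: fan box 165 mm high, duct stub to 200 mm.
- slide (a joint): How far the aluminium slide is pushed out along +y of the unit: 0 closed, 0.100 m fully out. Friction 1.5 N; stays where left. A ratchet blocks it (a stop every 13.5 mm) unless the button is over 5 mm down, so keep the button down all the way.
- recess (a point): Centre of the mouth of the round recess in the top face of the slide's end block; moves with the slide. z = outward normal of the slope (35 deg from vertical), x up the slope, y the way out. Recess 14 mm wide, 2 mm chamfer; flat release button 13 mm below the mouth. End block 56 mm (x) by 78 mm (y), centred on the recess, its top 30 mm above the bed.
- button (a joint): How far the release button is pressed down along the recess axis: 0 up, 0.008 m fully down; spring, 2 N at first and 5.5 N fully down.
- pin: Pin tool, 0.1 kg. Origin at the centre of its collar's underside, z towards the handle's end. Steel shaft 8 mm across, round tip 70 mm below the collar; collar 32 mm across, 6 mm thick; black handle 20 x 20 mm square from 6 to 72 mm above the origin, faces along x and y. In the holder the collar rests on the rim, axes parallel to point holder_axis, up to 5 mm off centre (the shaft is loose in the tube).
- pin_tip (a point): Tip of the pin tool's shaft, 70 mm from the collar's underside.
- pocket (a point): Centre of the floor of the slide's cartridge pocket, 82 mm towards -y from the recess and 24 mm below its mouth's plane (6 mm above the bed); axes as point recess. Pocket 48 mm (x) by 86 mm (y) inside, walls 4 mm thick and 10 mm high, open above. Under the hood while closed; clear of it when the slide is fully out.
- holder: Fixed steel tool holder: base plate 130 x 100 mm with a square tube pocket. Origin on the table; z up. The tube leans 30 degrees towards -x: its axis (upwards) is (-0.5, 0, 0.866) in this frame.
- holder_rim (a point): Centre of the mouth of the holder's tube, 100 mm above the table, directly above the holder's origin. Tube outside 28 mm square, inside 18 mm square, 85 mm deep, open mouth square to its axis. Its z axis is that of the holder (vertical).
- holder_axis (a point): Point in the pocket 40 mm below the mouth's centre; its z axis is the tube's axis, pointing up out of the tube; its y axis is the holder's y.
- cartridge: Spent filter cartridge: grey block 44 (x) x 82 (y) x 44 mm (z) with pale pleats on top, 0.10 to 0.23 kg. Origin at the centre of its underside, z towards the pleats, x up the slope while it lies in the slide, where it stands 34 mm proud of the pocket walls.
- cartridge_mid (a point): Centre of the cartridge.
- bin: Open blue bin, fixed, 150 (x) x 210 (y) x 80 mm high, walls and floor 5 mm. Origin at the centre of its underside, z up.
- pliers: Yellow-handled pliers lying down, 165 mm long (along x), 15 mm high; loose bystander, not to be moved. Origin at the centre of its underside.
- tape: Roll of pale tape lying flat, 110 mm across, 48 mm high; loose bystander, not to be moved. Origin at the centre of its underside.
- spray: Aluminium spray can standing, 56 mm across, 170 mm tall; loose bystander, not to be moved. Origin at the centre of its underside.
- carton: Cardboard carton 90 x 100 x 70 mm high; loose bystander, not to be moved. Origin at the centre of its underside.
- bracket: Steel angle bracket 90 x 50 mm, 55 mm high; loose bystander, not to be moved. Origin at the centre of its underside.
- plates: Stack of sheet-steel blanks, 80 x 80 x 12 mm; loose bystander, not to be moved. Origin at the centre of its underside.

How it is judged:
By the outcome, as a careful person would: the job done as asked, in the order asked, and still so for the second after the job is handed in, with the robot touching nothing.
It also fails if it takes over 72 s, if anything falls off the work surface, if the arm or the gripper's body presses on something with over 40 N, if the wrist force passes 120 N, or if a joint passes its speed limit or range.

## Working session

There is one attempt and no reset: what is moved stays moved. The work goes in short steps, Python scripts to look and compute and a shell command to move; the robot and the scene stay as the last step left them, time stands still between calls to the robot, and variables do not carry over. Pictures are saved under pics/ and viewed, at most 10 in all, crops included, and the job is handed in when it is done.

```bash
ls; mkdir -p pics
python3 - <<'E'
from station import r
import cv2
for n in("side","top","wrist"):
    print(n,r.camera_info(n))
    cv2.imwrite(f"pics/{n}0.png",r.capture(n))
print(r.grip_depth,r.get_state())
E
```

```text
pics
side {'fov_y': 53.29860834626104, 'cx': 317.44473288512256, 'cy': 230.24263566518107, 'position': array([0.27873331, 0.60254643, 0.80121266]), 'orientation': array([-0.07644403,  0.35461418,  0.90798672, -0.20967884])}
top {'fov_y': 55.24665429872304, 'cx': 324.1047345933691, 'cy': 240.65833060928537, 'position': array([ 0.46980435, -0.00393282,  1.058189  ]), 'orientation': array([-0.04017663,  0.0242656 ,  0.71261124, -0.69998731])}
wrist {'fov_y': 64.77925965925746, 'cx': 317.7327474419851, 'cy': 238.39772488203246, 'position': array([ 0.29936751, -0.46618879,  0.38555436]), 'orientation': array([-0.10438758,  0.06613756, -0.53032893,  0.83873731])}
0.0188 {'time': 0.15, 'joint_pos': array([-1.19360449e+00,  3.00326442e-01,  1.52137407e+00, -3.21153892e-06,
        1.32069149e+00, -6.66060756e-02]), 'joint_vel': array([ 2.43388739e-03,  6.48658913e-05, -1.90168821e-03,  1.17257493e-03,
       -1.36309106e-03,  7.42716000e-04]), 'joint_efforts': array([ 1.06275875e-03, -5.31960118e+01, -3.52820635e+01,  7.08393683e-02,
        2.36024562e-02, -7.75961985e-05]), 'tool_pos': array([ 0.23608515, -0.49656333,  0.20505326]), 'tool_rot': array([ 9.75481116e-01,  2.20082784e-01, -6.33540451e-05, -3.94622251e-04]), 'contact_force': array([ 0.29546085,  0.07025001, -0.0505975 ]), 'wrist_torque': array([ 0.028312 , -0.0269478, -0.0276962]), 'gripper_force': 0.0, 'gripper_width': 0.09378521569349814}
```

View pics/top0.png

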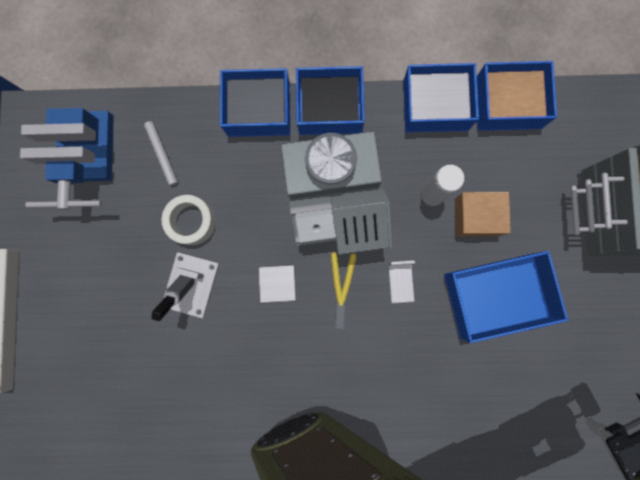

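View pics/side0.png

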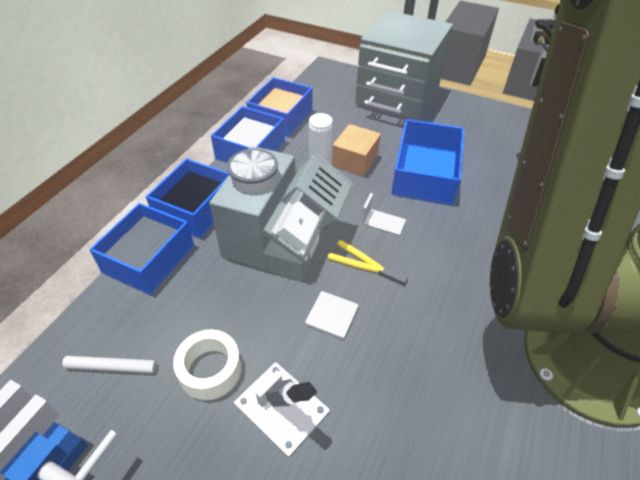

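The top view shows the holder plate at about (190,285), with the black handle's end at (160,308). The unit's fan box top has corners near (282,145), (374,133), (381,183) and (288,196), and the slide recess is at about (317,227). The bin rim corners are (446,271), (549,253), (565,320) and (470,341). The side view agrees with this. Next I'll take coarse poses from these pixels.

```bash
cat > h.py <<'E'
import numpy as np, json, cv2
from scipy.spatial.transform import Rotation as R
from scipy.optimize import least_squares
from station import r
def cam(n): 
    i=r.camera_info(n); return dict(f=240/np.tan(np.radians(i['fov_y'])/2),c=np.array([i['cx'],i['cy']]),p=np.array(i['position']),R=R.from_quat(i['orientation']))
def proj(c,P):
    q=c['R'].inv().apply(np.atleast_2d(P)-c['p']); return c['c']+c['f']*np.c_[q[:,0]/-q[:,2],-q[:,1]/-q[:,2]]
def plane(c,px,z):
    px=np.atleast_2d(px); d=c['R'].apply(np.c_[(px-c['c'])/c['f']*[1,-1],-np.ones(len(px))]); return c['p']+d*((z-c['p'][2])/d[:,2])[:,None]
def fit(obs,x0): # obs: list of (cam, Nx3 local points, Nx2 px); x=(x,y,yaw)
    def res(x): return np.concatenate([(proj(c,R.from_euler('z',x[2]).apply(L)+[x[0],x[1],0])-p).ravel() for c,L,p in obs])
    s=least_squares(res,x0,loss='soft_l1'); return s.x,res(s.x).reshape(-1,2)
def snap(n,name):
    c=cam(n); im=r.capture(n); cv2.imwrite(f'pics/{name}.png',im); np.save(f'pics/{name}.npy',np.r_[c['f'],c['c'],c['p'],c['R'].as_quat()]); return c
def load(name):
    a=np.load(f'pics/{name}.npy'); return dict(f=a[0],c=a[1:3],p=a[3:6],R=R.from_quat(a[6:]))
def go(p,Rm,p0=None,R0=None): # shift & rotvec deg from the measured pose to target
    s=r.get_state(); p0=s['tool_pos'] if p0 is None else p0; R0=R.from_quat(s['tool_rot']) if R0 is None else R0
    w=(Rm*R0.inv()).as_rotvec(degrees=True); d=np.array(p)-p0
    print('shift',d.round(4),'turn',w.round(2),'rows',max(np.linalg.norm(d)/.0417,np.linalg.norm(w)/7.16).round(1))
def tool(z,y): # tool z axis, closing axis y
    z=np.array(z)/np.linalg.norm(z); y=np.array(y)-np.dot(y,z)*z; y/=np.linalg.norm(y); return R.from_matrix(np.c_[np.cross(y,z),y,z])
E
python3 - <<'E'
from h import *
t=cam('top'); s=cam('side')
b=plane(t,[(446,271),(549,253),(565,320),(470,341)],.08); print('bin',b.round(3),b.mean(0))
x=[[.15*a,.21*c,.16] for a,c in((.5,.5),(.5,-.5),(-.5,-.5),(-.5,.5))]
x=np.array(x)/1; x[:,2]=.08
print(fit([(t,x,np.array([(446,271),(549,253),(565,320),(470,341)]))],[.37,-.4,0.1]))
print('fan',plane(t,[(282,145),(374,133),(381,183),(288,196)],.165).round(3))
print('recess',plane(t,[(317,227)],.125).round(3))
print('plate',plane(t,[(178,254),(217,266),(201,317),(163,300)],.003).round(3), plane(t,[(160,308)],.16).round(3))
print('pliers',plane(t,[(340,325),(335,255),(353,256)],.01).round(3),'tape',plane(t,[(187,220)],.048).round(3))
print('spray',plane(t,[(450,178)],.17).round(3),'carton',plane(t,[(484,214)],.07).round(3))
E
```

```text
bin [[ 0.49  -0.24   0.08 ]
 [ 0.524 -0.457  0.08 ]
 [ 0.384 -0.482  0.08 ]
 [ 0.344 -0.283  0.08 ]] [ 0.43547154 -0.36556396  0.08      ]
(array([ 0.43624999, -0.36653614,  0.18974222]), array([[ 4.61212927, -0.08841709],
       [-1.08001353, -2.55561993],
       [ 0.97318577,  0.73174774],
       [-2.78055409,  0.43691332]]))
fan [[ 0.745  0.096  0.165]
 [ 0.765 -0.088  0.165]
 [ 0.664 -0.099  0.165]
 [ 0.642  0.085  0.165]]
recess [[0.584 0.03  0.125]]
plate [[0.542 0.359 0.003]
 [0.512 0.268 0.003]
 [0.396 0.304 0.003]
 [0.436 0.392 0.003]] [[0.426 0.339 0.16 ]]
pliers [[ 0.374 -0.014  0.01 ]
 [ 0.532 -0.006  0.01 ]
 [ 0.529 -0.047  0.01 ]] tape [[0.615 0.324 0.048]]
spray [[ 0.67  -0.233  0.17 ]] carton [[ 0.612 -0.329  0.07 ]]
```

View pics/wrist0.png

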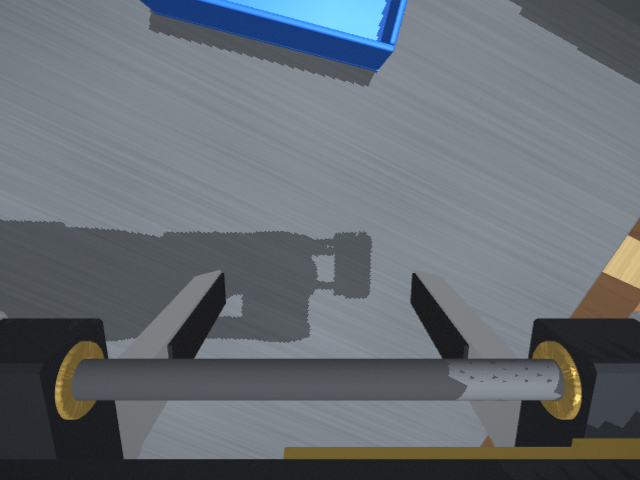

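The wrist view holds only the start area, with the bin's edge at the top. I'll move the wrist camera to a place where it sees both the holder and the unit.

Run:
```python
from h import *
go([.40,.13,.33],tool([0,0,-1],[0,-1,0]))
s=r.get_state(); Rt=R.from_quat(s['tool_rot']); c=cam('wrist'); print('cam in tool',Rt.inv().apply(c['p']-s['tool_pos']),'axis',Rt.inv().apply(c['R'].apply([0,0,-1])))
```

```text
shift [0.1639 0.6266 0.1249] turn [-5.000e-02 -1.000e-02 -2.543e+01] rows 15.8
cam in tool [ 0.07020249 -0.00039507 -0.18057562] axis [-2.45315519e-01  5.46501647e-04  9.69443138e-01]
```

```bash
python3 -m pendant '[0.033,0.08,0.031,0,0,-3,0, 0.066,0.158,0.062,0,0,-6.4,0, 0.066,0.158,0.062,0,0,-6.4,0, 0.066,0.158,0.062,0,0,-6.4,0, 0.066,0.158,0.062,0,0,-6.4,0]' && python3 -m pendant '[0.066,0.158,0.063,0,0,-6.4,0, 0.066,0.158,0.063,0,0,-6.4,0, 0.066,0.158,0.063,0,0,-6.4,0, 0.066,0.158,0.063,0,0,-6.4,0, 0.066,0.158,0.063,0,0,-6.4,0]' && python3 -m pendant '[0.066,0.158,0,0,0,-6.4,0, 0.066,0.158,0,0,0,-6.4,0, 0.066,0.158,0,0,0,-6.4,0, 0.066,0.158,0,0,0,-6.4,0, 0.066,0.158,0,0,0,-6.4,0]' && python3 -m pendant '[0.066,0.158,0,0,0,-6.4,0, 0.066,0.158,0,0,0,-6.4,0, 0.066,0.158,0,0,0,-6.4,0, 0.066,0.158,0,0,0,-6.4,0, 0.066,0.158,0,0,0,-6.4,0]'
python3 - <<'E'
from h import *
print(r.get_state()['joint_vel'].round(3))
snap('wrist','w1')
E
```

```text
time: 0.57
tool_pos: [0.3034, -0.3357, 0.2694]
tool_rot: [0.986, 0.166, 0.001, 0.001]
contact_force: [0.3, 0.2, 0.2]
gripper_width: 0.0941
gripper_force: 0.0
time: 0.98
tool_pos: [0.3692, -0.1776, 0.3324]
tool_rot: [0.994, 0.111, 0.001, 0.001]
contact_force: [-0.6, -0.1, 1.4]
gripper_width: 0.0941
gripper_force: 0.0
time: 1.4
tool_pos: [0.4351, -0.0185, 0.3302]
tool_rot: [0.998, 0.056, -0.0, -0.0]
contact_force: [0.5, -0.3, 0.1]
gripper_width: 0.0938
gripper_force: 0.0
time: 1.82
tool_pos: [0.501, 0.1394, 0.3294]
tool_rot: [1.0, 0.0, -0.001, -0.0]
contact_force: [-1.2, -0.2, -0.4]
gripper_width: 0.0939
gripper_force: 0.0
[ 0.09   0.099 -0.107 -0.015  0.023  0.071]
```

View pics/w1.png

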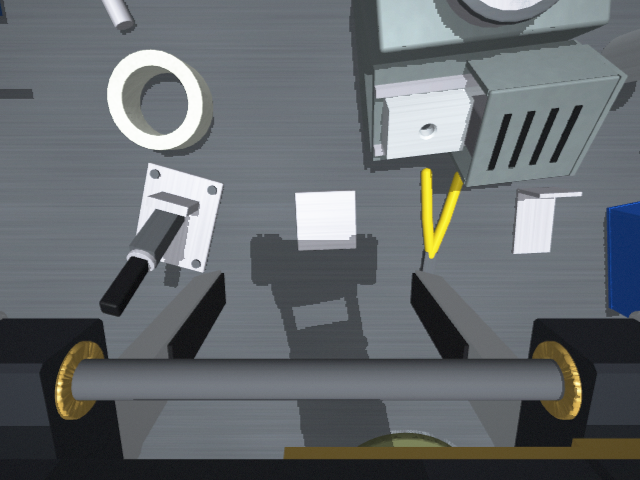

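The wrist view shows the holder plate at (185,215) with the collar near (142,258) and the handle end near (112,303). The recess is at (428,129), and the hood front corners are at (468,187) and (625,75). I'll enlarge crops to measure more precisely.

Run:
```python
from h import *
im=cv2.imread('pics/w1.png')
a=cv2.resize(im[160:320,95:228],None,fx=3,fy=3,interpolation=cv2.INTER_CUBIC)
b=cv2.resize(im[50:170,365:500],None,fx=2.96,fy=2.96,interpolation=cv2.INTER_CUBIC)
o=np.zeros((600,800,3),np.uint8); o[:480,:399]=a; o[:b.shape[0],400:400+b.shape[1]]=b[:,:400]
s=cv2.imread('pics/side0.png'); c=cv2.resize(s[355:455,230:335],None,fx=2.3,fy=2.3,interpolation=cv2.INTER_CUBIC)
o[360:590,410:410+c.shape[1]]=c
cv2.imwrite('pics/m1.png',o)
```

```text
(no output)
```

View pics/m1.png

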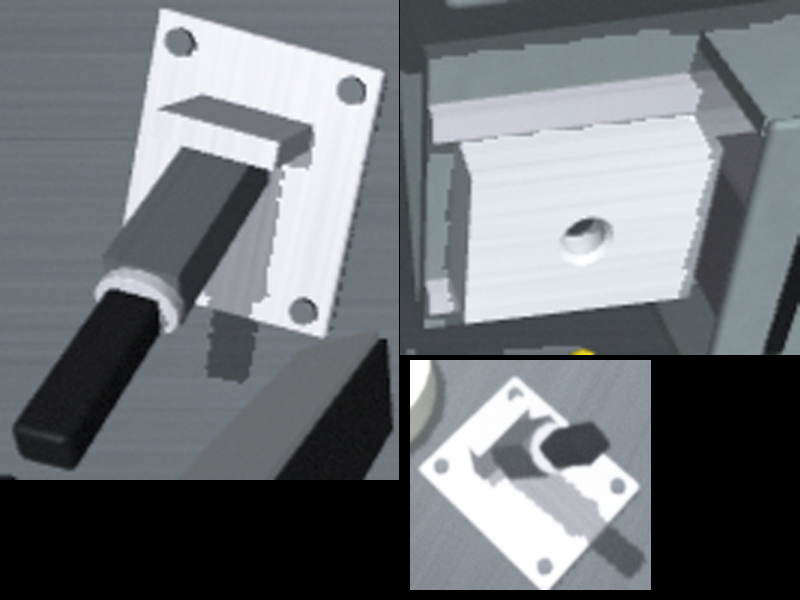

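```bash
cat >> h.py <<'E'
def Rz(a): return R.from_euler('z',a)
SL=R.from_euler('y',-35,degrees=True)   # slope frame in unit: z -> (-.574,0,.819), x -> (.819,0,.574)
LE=R.from_euler('y',-30,degrees=True)   # pin in holder
E
python3 - <<'E'
from h import *
w=load('w1'); s=cam('side'); t=cam('top')
# recess
L=SL.apply(np.array([[.028,.039,0],[.028,-.039,0],[-.028,-.039,0],[-.028,.039,0],[0,0,0]]))+[0,0,.1246]
px=np.array([(388.6,98.3),(465.3,88.9),(463,150.3),(387.6,158.8),(427.8,131.4)])
for obs in ([(w,L,px)],[(w,L[:1],px[:1]),(w,L[2:],px[2:])],[(w,L,px),(t,L[4:],np.array([(317,227.)]))]):
    x,e=fit(obs,[.58,.03,.11]); print('recess',x.round(4),e.round(1).tolist())
# plate
P=np.array([[.065,.05,.005],[.065,-.05,.005],[-.065,-.05,.005],[-.065,.05,.005]])
pw=np.array([(149.3,163.3),(223,184),(203.7,272.3)])
x,e=fit([(w,P[:3],pw)],[.47,.33,-.3]); print('plate',x.round(4),e.round(1).tolist())
ps=proj(s,Rz(x[2]).apply(P)+[x[0],x[1],0]); print('side pred',ps.round(1).tolist())
# pin axis: tri handle end from wrist & side
yaw=x[2]
Rp=Rz(yaw)*LE
for k in(.0,.003,.006):
    pass
# collar top centre (z=6) and end centre (z=72) given px in wrist -> fit origin xyz
def res(o): return np.concatenate([(proj(w,Rp.apply([[0,0,.006],[0,0,.072]])+o)-[[140.7,261],[110.7,309]]).ravel()])
q=least_squares(res,[.47,.33,.1]); print('pin origin wrist',q.x.round(4),q.fun.round(1))
o=q.x; print('rel to plate centre',Rz(-yaw).apply(o-[x[0],x[1],0]).round(4))
H=np.array([[a,b,z] for z in(.006,.072) for a,b in((.01,.01),(.01,-.01),(-.01,-.01),(-.01,.01))])
print('wrist crop corners',((proj(w,Rp.apply(H)+o)-[95,160])*3).round().tolist())
print('side crop corners',((proj(s,Rp.apply(H)+o)-[230,355])*2.3+[410,360]).round().tolist())
E
```

```text
recess [0.5834 0.0318 0.1488] [[-0.2, 11.6], [7.6, 7.7], [-0.3, -3.4], [-0.3, -0.4], [-0.3, -2.0]]
recess [0.582  0.0311 0.1081] [[1.3, 11.3], [-0.7, -0.3], [-0.7, -0.4], [0.3, -0.5]]
recess [0.5835 0.0317 0.1489] [[-0.1, 11.5], [7.6, 7.6], [-0.3, -3.4], [-0.2, -0.4], [-0.2, -2.1], [-0.6, 0.1]]
plate [ 0.4689  0.3303 -0.2768] [[-0.5, -0.4], [0.5, -0.1], [0.1, 0.7]]
side pred [[233.4, 402.1], [275.3, 361.6], [330.0, 409.3], [288.7, 456.0]]
pin origin wrist [0.4435 0.3386 0.0955] [ 0.5  0.3 -0.4 -0.3]
rel to plate centre [-0.0267  0.001   0.0955]
wrist crop corners [[110.0, 280.0], [163.0, 294.0], [167.0, 327.0], [115.0, 314.0], [11.0, 422.0], [72.0, 437.0], [79.0, 470.0], [21.0, 455.0]]
side crop corners [[533.0, 448.0], [554.0, 426.0], [573.0, 449.0], [552.0, 471.0], [568.0, 443.0], [590.0, 419.0], [611.0, 444.0], [589.0, 468.0]]
```

Run:
```python
from h import *
w=load('w1'); s=cam('side'); t=cam('top')
L=np.array([[.028,.039,0],[.028,-.039,0],[-.028,-.039,0],[-.028,.039,0],[0,0,0]])
px=np.array([(388.6,98.3),(465.3,88.9),(463,150.3),(387.6,158.8),(427.8,131.4)])
for n,x0 in ((5,[.58,.03,.125,.11,-35]),(4,[.58,.03,.125,.11])):
    def f(x):
        Rm=Rz(x[3])*R.from_euler('y',x[4] if n==5 else -35,degrees=True)
        return (proj(w,Rm.apply(L)+x[:3])-px).ravel()
    q=least_squares(f,x0); print(q.x.round(4),q.fun.round(1))
x=[.5825,.0313,.1246,.108]; Rm=Rz(x[3])*SL
# predicted side + top + hood corners in wrist
U=Rz(x[3]).apply([.0172,-.035,0])+[x[0],x[1],0]; print('unit origin if y0=35',U)
B=Rm.apply(L)+x[:3]; print('side',proj(s,B).round(1).tolist()); print('top',proj(t,B).round(1).tolist())
h=SL.apply([[a,b,.061] for b in(-.01,-.12) for a in(-.045,.045)])+[0,0,.1]
H=Rz(x[3]).apply(h)+[U[0],U[1],0]; print('hood w',proj(w,H).round(1).tolist(),'top',proj(t,H).round(1).tolist())
F=Rz(x[3]).apply([[.05,.075,.165],[.05,-.115,.165],[.155,-.115,.165],[.155,.075,.165]])+[U[0],U[1],0]; print('fan w',proj(w,F).round(1).tolist(),'top',proj(t,F).round(1).tolist())
a=cv2.resize(cv2.imread('pics/side0.png')[145:285,205:365],None,fx=2.5,fy=2.5,interpolation=cv2.INTER_CUBIC)
b=cv2.resize(cv2.imread('pics/top0.png')[125:265,275:400],None,fx=3.2,fy=3.2,interpolation=cv2.INTER_CUBIC)
o=np.zeros((450,800,3),np.uint8); o[:350,:400]=a; o[:448,400:800]=b; cv2.imwrite('pics/m2.png',o)
```

```text
[ 0.5868  0.0308  0.1163  0.0988 -8.0488] [-2.1  2.3  1.8  3.2  1.3  0.2  0.5 -0.6 -1.4 -5.2]
[0.5859 0.035  0.1305 0.1313] [-2.1  7.3  7.4  4.7 -1.5 -5.1 -2.7 -3.3 -1.7 -4.9]
unit origin if y0=35 [ 0.60337244 -0.00164209  0.        ]
side [[282.4, 225.6], [297.3, 198.8], [318.8, 215.7], [305.3, 243.0], [301.2, 220.5]]
top [[295.8, 217.9], [334.1, 213.0], [336.9, 237.0], [299.7, 241.8], [316.6, 227.6]]
hood w [[474.3, 181.1], [498.5, 98.8], [584.3, 169.2], [632.7, 83.5]] top [[341.8, 251.3], [337.3, 211.9], [395.4, 244.5], [393.6, 204.7]]
fan w [[390.6, 51.2], [621.6, 23.9], [633.9, -129.6], [382.3, -97.2]] top [[291.6, 194.3], [387.0, 182.0], [379.8, 130.6], [285.4, 142.9]]
```

View pics/m2.png

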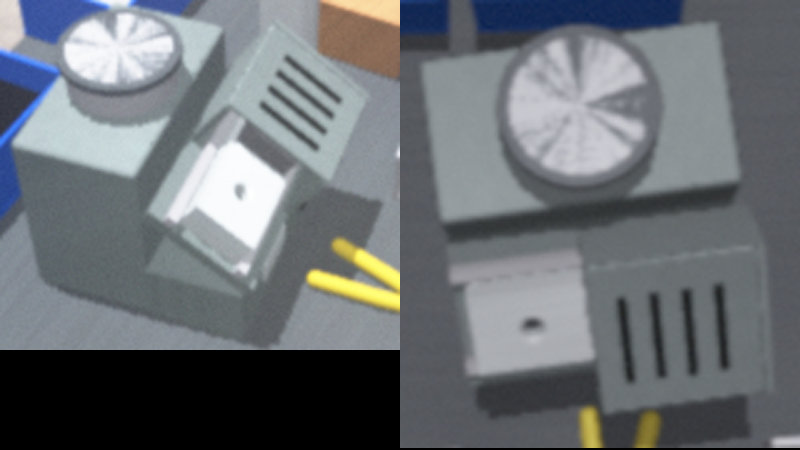

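The crop's recess at (531,328) maps to top pixel (315.9,227.5), and in the side view it is at (301,221). Both match the predicted recess to about 1 px. I'll cross-check it by triangulation and work out the approach to the pin.

```bash
cat >> h.py <<'E'
HY=-.277; PIN=np.array([.4435,.3386,.0975]); RP=Rz(HY)*LE
def pin_tcp(up,grip=.042): return PIN+RP.apply([0,0,grip-r.grip_depth+up])
RT=RP*R.from_euler('x',180,degrees=True)  # tool x=pin x, y=-pin y, z=-pin z
UY=.112; REC=np.array([.5825,.0313,.1246]); RU=Rz(UY)*SL; RTU=RU*R.from_euler('x',180,degrees=True)
E
python3 - <<'E'
from h import *
w=load('w1'); s=cam('side'); t=cam('top')
f=lambda p:np.concatenate([(proj(c,p)-q).ravel() for c,q in((w,(427.8,131.4)),(s,(301,221)),(t,(315.9,227.5)))])
q=least_squares(f,REC); print('recess tri',q.x.round(4),q.fun.round(1))
# pin combined
H=np.array([[a,b,z] for z in(.072,) for a,b in((.01,-.01),(-.01,-.01),(-.01,.01))])
g=lambda o:np.concatenate([(proj(w,RP.apply([[0,0,.006],[0,0,.072]])+o)-[[140.7,261],[110.7,309]]).ravel(),.6*((proj(s,RP.apply(H)+o)-[230,355])*2.3+[410,360]-[[588,423],[609,441],[594,465]]).ravel()/2.3])
q=least_squares(g,PIN); print('pin',q.x.round(4),q.fun.round(1))
print(r.get_state()['tool_pos'],r.get_state()['joint_pos'].round(2)); 
go(pin_tcp(.09),RT)
E
```

```text
recess tri [0.5818 0.0319 0.1251] [-0.4 -0.3  0.4 -0.4  0.4  0.4]
pin [0.4436 0.3383 0.0959] [ 0.6  0.3 -0.4 -0.2  0.6 -1.2  0.6  0.7 -1.3  0.6]
[0.50077141 0.13836383 0.32928883] [0.2  0.17 1.4  0.   1.58 1.77]
shift [-0.1117  0.2157 -0.1338] turn [ -4.16 -29.92 -15.53] rows 6.7
```

```bash
python3 -m pendant '[-0.03,0.06,0,-1.0,-7.0,-3.5,0, -0.06,0.1,0,-1.8,-13.5,-7,0, -0.08,0.14,0,-2.6,-20,-10.5,0, -0.1,0.18,0,-3.3,-25,-13,0, -0.112,0.215,-0.03,-4.16,-29.92,-15.5,0]' && python3 -m pendant '[0,0,-0.04,0,0,0,0, 0,0,-0.08,0,0,0,0, 0,0,-0.103,0,0,0,0, 0,0,-0.103,0,0,0,0, 0,0,-0.103,0,0,0,0]'
python3 - <<'E'
from h import *
c=snap('wrist','w2')
print(r.get_state()['joint_pos'].round(2),r.get_state()['joint_vel'].round(3)); go(pin_tcp(0),RT); go(pin_tcp(0.09),RT)
PIN=PIN-[0,0,.001]
H=np.array([[0,0,.072],[0,0,.006],[0,0,0]]); print(proj(c,RP.apply(H)+PIN).round(0).tolist())
E
```

```text
time: 2.28
tool_pos: [0.4303, 0.275, 0.3321]
tool_rot: [0.966, -0.103, 0.234, 0.025]
contact_force: [1.5, -0.4, 0.4]
gripper_width: 0.0938
gripper_force: 0.0
time: 2.7
tool_pos: [0.4432, 0.258, 0.2363]
tool_rot: [0.97, -0.096, 0.222, 0.02]
contact_force: [-0.1, 0.5, 0.5]
gripper_width: 0.0938
gripper_force: 0.0
[ 0.62  0.03  1.83 -0.38  1.    2.55] [ 0.013 -0.011 -0.021  0.002 -0.002  0.005]
shift [-0.0112  0.0831 -0.12  ] turn [-1.3  -3.97 -4.63] rows 3.5
shift [-0.0545  0.0954 -0.0421] turn [-1.3  -3.97 -4.63] rows 2.8
[[198.0, 371.0], [224.0, 320.0], [226.0, 317.0]]
```

View pics/w2.png

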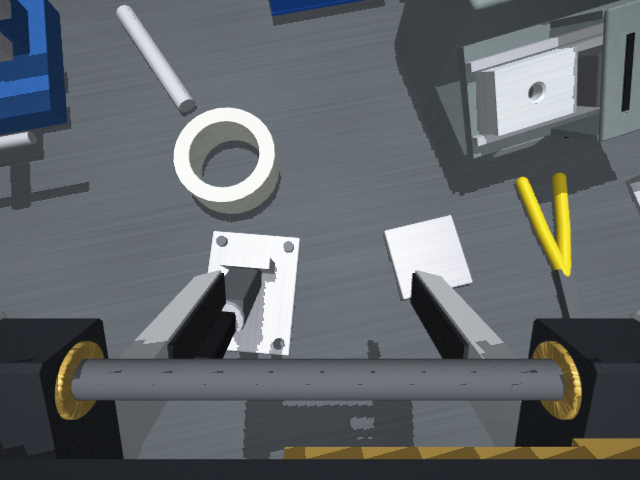

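The arm stopped at joint 6's limit. I need the half-turned grasp, which turns j6 to about -0.55. I'll plan that as a turn about the current tool axis and then a correction.

```bash
cat >> h.py <<'E'
PIN=PIN-[0,0,.001]; Q=R.from_euler('z',180,degrees=True); RTA=RT*Q; RTUA=RTU*Q
def show(R0,p0,name): print(name,p0,R0.as_quat().round(3))
E
python3 - <<'E'
from h import *
s=r.get_state(); print('u*35',(-35*R.from_quat(s['tool_rot']).as_matrix()[:,2]).round(2))
# total turn after 175 deg about u
u=-R.from_quat(s['tool_rot']).as_matrix()[:,2]
go(pin_tcp(.12),RTA,s['tool_pos'],R.from_rotvec(u*175,degrees=True)*R.from_quat(s['tool_rot']))
E
```

```text
u*35 [-15.    2.8  31.5]
shift [-0.0689  0.0995 -0.0171] turn [-3.58 -3.42 -0.21] rows 2.9
```

```bash
T='ok'; 
python3 -m pendant '[-0.01,0.02,0,-3,0.6,6.3,0, -0.02,0.04,0,-6,1.1,12.6,0, -0.03,0.05,0,-9,1.7,18.9,0, -0.03,0.05,0,-12,2.2,25.2,0, -0.03,0.05,0,-15,2.8,31.5,0]' | head -3
python3 -m pendant '[0,0,0,-3,0.6,6.3,0, 0,0,0,-6,1.1,12.6,0, 0,0,0,-9,1.7,18.9,0, 0,0,0,-12,2.2,25.2,0, 0,0,0,-15,2.8,31.5,0]' | head -3
python3 -m pendant '[0,0,0,-3,0.6,6.3,0, 0,0,0,-6,1.1,12.6,0, 0,0,0,-9,1.7,18.9,0, 0,0,0,-12,2.2,25.2,0, 0,0,0,-15,2.8,31.5,0]' | head -3
python3 -m pendant '[0,0,0,-3,0.6,6.3,0, 0,0,0,-6,1.1,12.6,0, 0,0,0,-9,1.7,18.9,0, 0,0,0,-12,2.2,25.2,0, 0,0,0,-15,2.8,31.5,0]' | head -3
python3 -m pendant '[0,0,0,-3,0.6,6.3,0, 0,0,0,-6,1.1,12.6,0, 0,0,0,-9,1.7,18.9,0, 0,0,0,-12,2.2,25.2,0, 0,0,0,-15,2.8,31.5,0]' | head -3
python3 - <<'E'
from h import *
print(r.get_state()['joint_pos'].round(2),r.get_state()['joint_vel'].round(3)); go(pin_tcp(.09),RTA)
E
```

```text
time: 3.17
tool_pos: [0.4131, 0.3102, 0.2384]
tool_rot: [0.953, 0.204, 0.207, 0.085]
time: 3.58
tool_pos: [0.4135, 0.3095, 0.2385]
tool_rot: [0.848, 0.48, 0.172, 0.144]
time: 4.0
tool_pos: [0.4135, 0.3095, 0.2384]
tool_rot: [0.664, 0.713, 0.121, 0.19]
time: 4.42
tool_pos: [0.4135, 0.3095, 0.2385]
tool_rot: [0.419, 0.88, 0.058, 0.218]
time: 4.83
tool_pos: [0.4135, 0.3095, 0.2385]
tool_rot: [0.135, 0.965, -0.009, 0.225]
[ 0.76  0.06  1.79 -0.42  1.05 -0.37] [-0.002  0.003 -0.004  0.009  0.007 -1.466]
shift [-0.0245  0.0446 -0.0439] turn [-3.45 -3.24 -0.58] rows 1.6
```

```bash
python3 -m pendant '[-0.0245,0.0446,-0.02,-3.5,-3.2,-0.5,0, -0.0245,0.0446,-0.044,-3.5,-3.2,-0.5,0, -0.0245,0.0446,-0.044,-3.5,-3.2,-0.5,0, -0.0245,0.0446,-0.044,-3.5,-3.2,-0.5,0, -0.0245,0.0446,-0.044,-3.5,-3.2,-0.5,0]' | head -3
python3 - <<'E'
from h import *
print(r.get_state()['joint_pos'].round(2),r.get_state()['joint_vel'].round(3)); go(pin_tcp(.09),RTA); go(pin_tcp(0),RTA)
c=snap('wrist','w3'); print(proj(c,RP.apply([[0,0,.072],[0,0,.006]])+PIN).round(0).tolist())
E
```

```text
time: 5.25
tool_pos: [0.3893, 0.3539, 0.1943]
tool_rot: [0.136, 0.957, -0.035, 0.256]
[ 0.91  0.17  1.8  -0.57  1.04 -0.12] [-0.013 -0.01   0.002 -0.004 -0.006  0.005]
shift [-0.0003  0.0002  0.0002] turn [-0.13 -0.05  0.25] rows 0.0
shift [ 0.043  -0.0121 -0.0777] turn [-0.13 -0.05  0.25] rows 2.2
[[319.0, 262.0], [319.0, 236.0]]
```

View pics/w3.png

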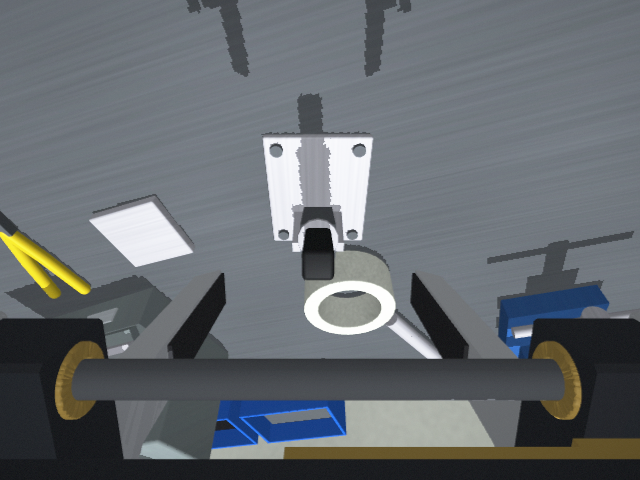

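The handle's end face is centred at (318,265) and the prediction was (319,262), so the pin pose is good. I'll advance and grip.

```bash
python3 -m pendant '[0.0143,-0.004,-0.026,0,0,0.2,0, 0.0287,-0.0081,-0.0518,0,0,0.2,0, 0.043,-0.0121,-0.0777,0,0,0.2,0, 0.043,-0.0121,-0.0777,0,0,0.2,0, 0.043,-0.0121,-0.0777,0,0,0.2,0]'
python3 -m pendant '[0,0,0,0,0,0,1, 0,0,0,0,0,0,1, 0,0,0,0,0,0,1, 0,0,0,0,0,0,1, 0,0,0,0,0,0,1]'
python3 -m pendant '[0,0,0,0,0,0,1, 0,0,0,0,0,0,1, 0,0,0,0,0,0,1, 0,0,0,0,0,0,1, 0,0,0,0,0,0,1]'
python3 - <<'E'
from h import *
s=r.get_state(); np.save('grasp.npy',np.r_[s['tool_pos'],s['tool_rot']]); print(s['tool_pos'],s['tool_rot']); go(pin_tcp(0),RTA)
up=RP.apply([0,0,1]); print('axis',up)
E
```

```text
time: 5.72
tool_pos: [0.4323, 0.3409, 0.1153]
tool_rot: [0.135, 0.957, -0.036, 0.255]
contact_force: [-0.1, -0.5, 1.1]
gripper_width: 0.0939
gripper_force: 0.0
time: 6.13
tool_pos: [0.4314, 0.342, 0.115]
tool_rot: [0.133, 0.957, -0.035, 0.255]
contact_force: [-0.0, 0.5, -0.2]
gripper_width: 0.0642
gripper_force: 0.0
time: 6.55
tool_pos: [0.4315, 0.3417, 0.1143]
tool_rot: [0.133, 0.957, -0.036, 0.255]
contact_force: [0.7, 0.0, -1.1]
gripper_width: 0.0309
gripper_force: 0.0
[0.43146525 0.34167188 0.11426945] [ 0.1334789   0.95699513 -0.0359182   0.25505603]
shift [0.0009 0.0001 0.0023] turn [-0.   -0.15  0.02] rows 0.1
axis [-0.48094009  0.13673562  0.8660254 ]
```

```bash
python3 -m pendant '[0,0,0,0,0,0,1, 0,0,0,0,0,0,1, 0,0,0,0,0,0,1, 0,0,0,0,0,0,1, 0,0,0,0,0,0,1]'
python3 - <<'E'
from h import *
for i in range(2):
    s=r.get_state(); print(s['time'],s['tool_pos'],s['joint_vel'].round(3),s['gripper_width'],s['gripper_force'])
    r.capture('side')
np.save('grasp.npy',np.r_[s['tool_pos'],s['tool_rot']])
E
```

```text
time: 6.97
tool_pos: [0.4314, 0.3417, 0.1143]
tool_rot: [0.133, 0.957, -0.036, 0.255]
contact_force: [0.6, 0.2, -0.5]
gripper_width: 0.0196
gripper_force: 30.0
6.9667 [0.43143219 0.3416613  0.11425894] [ 0.    -0.001  0.     0.002  0.001  0.001] 0.019618348993369897 29.999871253967285
7.0167 [0.43144102 0.3416692  0.1142547 ] [ 0.002 -0.002  0.002  0.001 -0.002 -0.   ] 0.01953502237410236 29.999951720237732
```

```bash
python3 -m pendant '[-0.0048,0.0014,0.0087,0,0,0,1, -0.0144,0.0041,0.026,0,0,0,1, -0.026,0.0074,0.0468,0,0,0,1, -0.038,0.0108,0.0684,0,0,0,1, -0.05,0.0142,0.09,0,0,0,1]'
cat >> h.py <<'E'
def tipT():
    g=np.load('grasp.npy'); Rg=R.from_quat(g[3:]); return Rg.inv().apply(PIN+RP.apply([0,0,-.07])-g[:3])
def rec_tcp(h,dy=0,tt=None): # TCP so that the tip is h above the mouth, slide out dy
    return REC+RU.apply([0,dy,h])-RTUA.apply(tipT() if tt is None else tt)
E
python3 - <<'E'
from h import *
print('tip in tool',tipT(),r.get_state()['tool_pos']); go(rec_tcp(.03),RTUA); print(rec_tcp(.03))
E
```

```text
time: 7.48
tool_pos: [0.3805, 0.3559, 0.2058]
tool_rot: [0.134, 0.957, -0.036, 0.255]
contact_force: [0.4, 0.7, -1.4]
gripper_width: 0.02
gripper_force: 30.0
tip in tool [-0.00213586  0.00041009  0.09158977] [0.38045026 0.35591314 0.20577455]
shift [ 0.1311 -0.333   0.0172] turn [-0.4  -5.19 22.3 ] rows 8.6
[0.51150314 0.02290226 0.22297543]
```

```bash
python3 -m pendant '[0,-0.01,0.03,0,0,0,1, 0.012,-0.045,0.04,0,-1,4,1, 0.026,-0.085,0.04,0,-2,8,1, 0.04,-0.125,0.04,0,-2.5,11,1, 0.055,-0.165,0.04,0,-3,13,1]' |head -3
python3 -m pendant '[0.015,-0.04,0,0,-1,4,1, 0.03,-0.08,0,0,-2,7,1, 0.045,-0.115,0,0,-2,9,1, 0.06,-0.145,0,-0.4,-2.2,9.3,1, 0.076,-0.168,0,-0.4,-2.2,9.3,1]' |head -3
python3 -m pendant '[0,0,-0.01,0,0,0,1, 0,0,-0.023,0,0,0,1, 0,0,-0.023,0,0,0,1, 0,0,-0.023,0,0,0,1, 0,0,-0.023,0,0,0,1]'
python3 - <<'E'
from h import *
s=r.get_state(); print(s['joint_pos'].round(2),s['joint_vel'].round(3),s['tool_pos'])
go(rec_tcp(.03),RTUA)
c=snap('wrist','w4'); sc=snap('side','s4'); t=snap('top','t4')
s=r.get_state(); tip=s['tool_pos']+R.from_quat(s['tool_rot']).apply(tipT())
print('tip',tip,'in rec frame',RU.inv().apply(tip-REC).round(4))
for n,k in(('w',c),('s',sc),('t',t)): print(n,proj(k,[tip,REC]).round(1).tolist())
a=cv2.resize(cv2.imread('pics/s4.png')[175:265,250:350],None,fx=4,fy=4,interpolation=cv2.INTER_CUBIC)
p=proj(c,[REC])[0].astype(int); y0=max(0,min(480-150,p[1]-90)); x0=max(0,min(540,p[0]-50)); print('crop w',x0,y0)
b=cv2.resize(cv2.imread('pics/w4.png')[y0:y0+150,x0:x0+100],None,fx=4,fy=4,interpolation=cv2.INTER_CUBIC)
o=np.zeros((600,800,3),np.uint8); o[:360,:400]=a; o[:600,400:]=b; cv2.imwrite('pics/m4.png',o)
E
```

```text
time: 7.9
tool_pos: [0.435, 0.1919, 0.2452]
tool_rot: [0.023, 0.959, -0.003, 0.284]
time: 8.32
tool_pos: [0.4947, 0.0561, 0.2448]
tool_rot: [-0.055, 0.952, 0.017, 0.301]
time: 8.73
tool_pos: [0.4951, 0.0574, 0.2217]
tool_rot: [-0.054, 0.952, 0.017, 0.3]
contact_force: [1.1, 0.4, -0.4]
gripper_width: 0.0196
gripper_force: 30.0
[ 0.01 -0.15  2.08  0.11  0.6  -1.74] [ 0.005 -0.002 -0.003 -0.002 -0.007  0.001] [0.49514415 0.05738377 0.22174605]
shift [ 0.0164 -0.0345  0.0012] turn [ 0.    0.02 -0.08] rows 0.9
tip [0.54916924 0.06385109 0.14785744] in rec frame [-0.0108  0.0361  0.036 ]
w [[318.4, 243.5], [275.7, 244.7]]
s [[309.0, 228.9], [301.2, 220.5]]
t [[300.1, 243.1], [316.6, 227.6]]
crop w 225 154
```

View pics/m4.png

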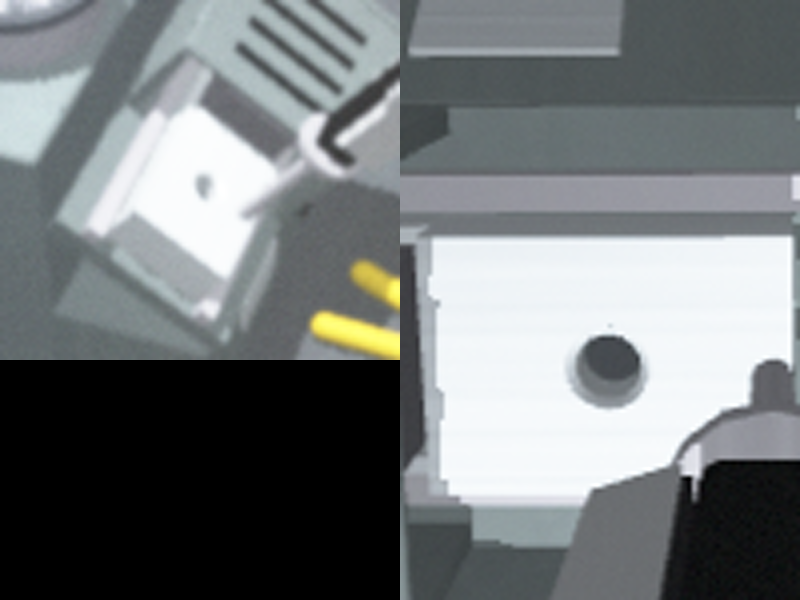

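The side crop puts the tip at (243,213) and the recess at (204,186). The wrist crop puts the tip apex at (771,360) and the recess ring centre at (607,372). The arm is still 36 mm short in y, and predictions agree to 1–2 px. I'll measure the ring by code to refine the offset.

Run:
```python
from h import *
g=cv2.cvtColor(cv2.imread('pics/w4.png'),cv2.COLOR_BGR2GRAY)
m=(g[228:266,258:300]<228).astype(np.uint8); n,l,st,ce=cv2.connectedComponentsWithStats(m)
for i in range(1,n):
    if st[i,4]>30: print('blob',st[i],(st[i,:2]+(st[i,2:4]-1)/2+[258,228]))
w=load('w4'); sd=load('s4'); s=r.get_state(); Rt=R.from_quat(s['tool_rot'])
tip=s['tool_pos']+Rt.apply(tipT())
for nme,c in(('w',w),('s',sd)):
  for P,k in((REC,'rec'),(tip,'tip')):
    J=np.array([(proj(c,[P+RU.apply(d)])-proj(c,[P]))[0] for d in np.eye(3)*.001]); print(nme,k,'px per mm x,y,n',J.round(2).tolist())
print(g[238:262,310:328][:,::2])
```

```text
blob [  8   9  21  20 308] [276.  246.5]
w rec px per mm x,y,n [[0.03, 1.14], [1.18, 0.0], [-0.13, 0.31]]
w tip px per mm x,y,n [[-0.0, 1.29], [1.34, 0.0], [0.0, 0.35]]
s rec px per mm x,y,n [[-0.4, -0.31], [-0.18, 0.35], [0.27, -0.22]]
s tip px per mm x,y,n [[-0.42, -0.32], [-0.18, 0.37], [0.29, -0.22]]
[[247 248 248 247 247 248 248 111 155]
 [248 248 248 247 247 248 247 145 154]
 [248 247 247 247 248 248 248 146 154]
 [248 247 247 247 248 247 248 145 155]
 [248 248 248 248 247 248 248 146 155]
 [247 247 247 244 222 241 247 146 155]
 [247 246 243 124  95 131 242 146 156]
 [247 247 138 100  95  95 201 146 156]
 [247 246 110  99  96  98 165 146 157]
 [246 229  99  99  93  97  99 148 157]
 [246 208  96  98  94  98  99 149 158]
 [247 212  98 100  95  97 100 151 157]
 [248 215  97  99  95  97  98 151 156]
 [248 211  98  99  94 100 100 149 156]
 [247 185  98  99  95  98  99 147 157]
 [247 182  97  99  95  98 100 147 154]
 [246 181  94 101  97  95  92 144 155]
 [193 130  98  98  97  97  97 107 137]
 [101  97 102 103 106 103 100  99 100]
 [102 105 125 138 151 143 124 104  99]
 [126 145 147 147 151 153 152 141 117]
 [149 149 147 147 150 153 154 148 145]
 [151 149 147 148 151 152 154 148 148]
 [150 149 147 147 149 153 154 148 147]]
```

```bash
cat >> h.py <<'E'
REC=REC+RU.apply([-.0008,.0007,0])   # relative correction tip/recess from w4,s4
E
python3 - <<'E'
from h import *
s=r.get_state(); print(s['time'],s['tool_pos']); go(rec_tcp(.008),RTUA); print('n',RU.apply([0,0,1]),'y',RU.apply([0,1,0]),'x',RU.apply([1,0,0]))
E
```

```text
8.8833 [0.4952294  0.05731433 0.2216218 ]
shift [ 0.0281 -0.0324 -0.0171] turn [ 0.01  0.04 -0.08] rows 1.1
n [-0.56998272 -0.06410634  0.81915204] y [-1.11765992e-01  9.93734554e-01 -6.93889390e-18] x [0.81401969 0.09155334 0.57357644]
```

```bash
python3 -m pendant '[0.008,-0.017,0.003,0,0,0,1, 0.0155,-0.0338,0.003,0,0,-0.1,1, 0.0281,-0.0324,-0.0171,0,0,-0.1,1, 0.0281,-0.0324,-0.0171,0,0,-0.1,1, 0.0281,-0.0324,-0.0171,0,0,-0.1,1]'
python3 - <<'E'
from h import *
s=r.get_state(); go(rec_tcp(.008),RTUA); print(s['contact_force'],s['wrist_torque'])
c=snap('wrist','w5'); tip=s['tool_pos']+R.from_quat(s['tool_rot']).apply(tipT()); print(proj(c,[tip,REC]).round(1))
go(rec_tcp(-.006),RTUA)
g=cv2.cvtColor(cv2.imread('pics/w5.png'),cv2.COLOR_BGR2GRAY)
print(g[226:262:2,298:340:2])
E
```

```text
time: 9.3
tool_pos: [0.5228, 0.0247, 0.2031]
tool_rot: [-0.053, 0.953, 0.017, 0.299]
contact_force: [-0.3, -0.1, -0.8]
gripper_width: 0.02
gripper_force: 30.0
shift [0.0005 0.0003 0.0013] turn [-0.   -0.14  0.06] rows 0.0
[-0.27479447 -0.11178277 -0.77397381] [-0.00089707  0.23585524 -0.01781188]
[[318.5 243.5]
 [318.8 242.9]]
shift [ 0.0084  0.001  -0.011 ] turn [ 0.01 -0.06  0.04] rows 0.3
[[246 246 246 246 246 246 246 208 184 184 184 185 184 243 246 245 246 246
  245 246 246]
 [244 244 244 244 244 244 244 214 195 182 183 183 182 182 245 245 245 245
  245 245 245]
 [247 247 247 247 246 247 247 247 247 188 188 188 241 247 247 247 247 247
  248 248 248]
 [247 247 247 247 247 247 246 247 218 197 198 186 241 247 247 247 247 247
  247 247 247]
 [246 246 247 246 246 246 246 246 246 246 247 247 247 246 247 246 246 246
  247 246 246]
 [248 248 248 248 248 248 248 246 243 166  73  75 197 243 247 248 249 248
  248 248 248]
 [249 249 249 249 249 249 243 223  89  75  77  74  75  76 232 245 248 249
  249 248 248]
 [249 249 249 249 249 246 235  90  77  75  78  76  76  75  76 227 246 249
  249 24
[... 197 characters left out ...]
9 249 249 213 170 115  99 100  97 100  93  79 118 167 206 248
  248 248 248]
 [249 248 248 248 248 218 187 108  98  99  98 100  99 117 117 179 215 248
  248 248 248]
 [249 249 249 249 249 245 180 144 100  99  96 101 102 116 141 181 246 250
  250 250 249]
 [248 248 248 249 249 249 223 129 100 101  96 101 101 147 164 220 248 248
  248 248 248]
 [250 250 251 250 251 250 248 171 100 100  99  98  92 143 216 250 250 249
  249 249 249]
 [251 251 251 250 190 110 102 100 103 105 110 107 104 102 101 135 220 250
  249 249 249]
 [250 250 248 115 107 111 129 151 151 150 153 155 157 145 120 107 104 134
  245 249 249]
 [251 212 101 127 155 155 152 152 149 152 151 154 156 151 151 155 152 114
   99 240 249]]
```

```bash
cat >> h.py <<'E'
REC=REC+RU.apply([.001,0,0])
E
python3 -m pendant '[0.0046,0.0005,-0.0052,0,0,0,1, 0.0092,0.0011,-0.0104,0,0,0,1, 0.0092,0.0011,-0.0104,0,0,0,1, 0.0092,0.0011,-0.0104,0,0,0,1]'
python3 -m pendant '[0.0017,0.0002,-0.0025,0,0,0,1, 0.0034,0.0004,-0.0049,0,0,0,1, 0.0034,0.0004,-0.0049,0,0,0,1, 0.0034,0.0004,-0.0049,0,0,0,1]'
python3 - <<'E'
from h import *
s=r.get_state(); go(rec_tcp(-.012),RTUA); print('F in rec',RU.inv().apply(s['contact_force']).round(2)); tip=s['tool_pos']+R.from_quat(s['tool_rot']).apply(tipT()); print(RU.inv().apply(tip-REC).round(4))
E
```

```text
time: 9.68
tool_pos: [0.5324, 0.0257, 0.1931]
tool_rot: [-0.053, 0.952, 0.017, 0.3]
contact_force: [-0.0, -0.5, -0.3]
gripper_width: 0.0198
gripper_force: 30.0
time: 10.02
tool_pos: [0.5358, 0.0258, 0.1882]
tool_rot: [-0.053, 0.952, 0.017, 0.3]
contact_force: [0.0, 0.3, -1.0]
gripper_width: 0.0202
gripper_force: 30.0
shift [-0.0003  0.0005  0.0005] turn [ 0.01 -0.04  0.09] rows 0.0
F in rec [-0.5   0.34 -0.81]
[-0.0001 -0.0006 -0.0125]
```

```bash
for i in 1; do
python3 -m pendant '[0.0017,0.0002,-0.0025,0,0,0,1, 0.0017,0.0002,-0.0025,0,0,0,1, 0.0017,0.0002,-0.0025,0,0,0,1]'|sed -n 4p; done
python3 -m pendant '[0.0017,0.0002,-0.0025,0,0,0,1, 0.0017,0.0002,-0.0025,0,0,0,1, 0.0017,0.0002,-0.0025,0,0,0,1]'|sed -n 4p
python3 - <<'E'
from h import *
s=r.get_state(); print('F in rec',RU.inv().apply(s['contact_force']).round(2)); tip=s['tool_pos']+R.from_quat(s['tool_rot']).apply(tipT()); print(RU.inv().apply(tip-REC).round(4))
E
python3 -m pendant '[0.0017,0.0002,-0.0025,0,0,0,1, 0.0017,0.0002,-0.0025,0,0,0,1, 0.0017,0.0002,-0.0025,0,0,0,1]'|sed -n 4p
python3 - <<'E'
from h import *
s=r.get_state(); print('F in rec',RU.inv().apply(s['contact_force']).round(2)); tip=s['tool_pos']+R.from_quat(s['tool_rot']).apply(tipT()); print(RU.inv().apply(tip-REC).round(4))
E
```

```text
contact_force: [-0.4, 0.1, 1.0]
contact_force: [-1.2, -0.5, 2.1]
F in rec [ 0.13 -0.33  2.43]
[ 0.0002 -0.0006 -0.0185]
contact_force: [-2.2, -1.4, 3.5]
F in rec [ 0.07 -1.1   4.18]
[ 0.0001 -0.0006 -0.0215]
```

```bash
python3 -m pendant '[0.0014,0.0002,-0.0020,0,0,0,1, 0.0014,0.0002,-0.0020,0,0,0,1, 0.0014,0.0002,-0.0020,0,0,0,1]'|sed -n 4p
cat > chk.py <<'E'
from h import *
F=[]
for i in range(3):
    s=r.get_state(); F.append(RU.inv().apply(s['contact_force'])); r.capture('top')
tip=s['tool_pos']+R.from_quat(s['tool_rot']).apply(tipT()); print(s['time'],'F',np.mean(F,0).round(2),'tip',RU.inv().apply(tip-REC).round(4),'M',s['wrist_torque'].round(2))
E
python3 chk.py
python3 -m pendant '[0.0006,0.0001,-0.0008,0,0,0,1, 0.0006,0.0001,-0.0008,0,0,0,1, 0.0006,0.0001,-0.0008,0,0,0,1]'|sed -n 4p
python3 chk.py
```

```text
contact_force: [-10.9, -1.5, 12.0]
11.1167 F [-1.66 -0.21 15.91] tip [ 0.0004 -0.0006 -0.0235] M [-0.1   0.59 -0.04]
contact_force: [-20.1, -2.4, 19.8]
11.5167 F [-4.67 -0.37 28.19] tip [ 0.0007 -0.0006 -0.024 ] M [-0.15  1.18 -0.03]
```

```bash
python3 -m pendant '[-0.0009,-0.0001,0.0013,0,0,0,1, -0.0009,-0.0001,0.0013,0,0,0,1, -0.0009,-0.0001,0.0013,0,0,0,1]'|sed -n 4p
python3 chk.py
```

```text
contact_force: [-4.0, -0.7, 6.6]
11.9167 F [0.21 0.56 8.55] tip [ 0.0004 -0.0006 -0.0232] M [-0.01  0.05 -0.04]
```

```bash
python3 -m pendant '[-0.0003,0,0.0005,0,0,0,1, -0.0003,0,0.0005,0,0,0,1]'|sed -n 4p
python3 chk.py
python3 -m pendant '[-0.0003,0.003,0,0,0,0,1, -0.0007,0.006,0,0,0,0,1, -0.0010,0.009,0,0,0,0,1, -0.0013,0.012,0,0,0,0,1, -0.0017,0.015,0,0,0,0,1]'|sed -n 4p
python3 chk.py
```

```text
contact_force: [-2.0, -0.8, 3.8]
12.2333 F [ 0.37 -0.58  4.11] tip [ 0.0002 -0.0005 -0.0228] M [-0.04 -0.27 -0.12]
contact_force: [-1.6, -2.1, 4.1]
12.8 F [ 0.83 -0.22  4.05] tip [-0.0001  0.0154 -0.0228] M [ 0.35 -0.02  0.22]
```

```bash
python3 -m pendant '[0.0000,0.003,-0.0003,0,0,0,1, -0.0004,0.006,-0.0003,0,0,0,1, -0.0008,0.009,-0.0003,0,0,0,1, -0.0011,0.012,-0.0003,0,0,0,1, -0.0015,0.015,-0.0003,0,0,0,1]'|sed -n 4p
python3 chk.py
python3 -m pendant '[-0.0004,0.004,0,0,0,0,1, -0.0009,0.008,0,0,0,0,1, -0.0013,0.012,0,0,0,0,1, -0.0018,0.016,0,0,0,0,1, -0.0022,0.02,0,0,0,0,1]'|sed -n 4p
python3 chk.py
```

```text
contact_force: [-3.6, -2.0, 5.8]
13.3667 F [ 0.11 -0.7   7.06] tip [-0.0001  0.0301 -0.0231] M [0.18 0.21 0.13]
contact_force: [-5.1, -1.4, 6.6]
13.9333 F [-0.29 -0.07  7.99] tip [-0.0002  0.0504 -0.0231] M [0.29 0.34 0.24]
```

```bash
python3 -m pendant '[-0.0004,0.004,0,0,0,0,1, -0.0009,0.008,0,0,0,0,1, -0.0013,0.012,0,0,0,0,1, -0.0018,0.016,0,0,0,0,1, -0.0022,0.02,0,0,0,0,1]'|sed -n 4p
python3 chk.py
python3 -m pendant '[-0.0004,0.004,0,0,0,0,1, -0.0009,0.008,0,0,0,0,1, -0.0013,0.012,0,0,0,0,1, -0.0018,0.016,0,0,0,0,1, -0.0022,0.02,0,0,0,0,1]'|sed -n 4p
python3 chk.py
python3 -m pendant '[-0.0002,0.002,0,0,0,0,1, -0.0004,0.004,0,0,0,0,1, -0.0007,0.006,0,0,0,0,1, -0.0009,0.008,0,0,0,0,1, -0.0010,0.009,0,0,0,0,1]'|sed -n 4p
python3 chk.py
```

```text
contact_force: [-6.7, -2.2, 6.4]
14.5 F [-1.23  0.16  9.48] tip [-0.0002  0.0705 -0.0231] M [0.37 0.48 0.23]
contact_force: [-7.7, -3.0, 7.6]
15.0667 F [-1.83 -0.43 10.7 ] tip [-0.0002  0.0906 -0.0231] M [0.35 0.58 0.25]
contact_force: [-7.4, -3.0, 8.1]
15.6333 F [-1.26 -1.32 11.14] tip [-0.0002  0.0993 -0.0231] M [-0.04  0.68  0.  ]
```

```bash
python3 -m pendant '[-0.0001,0.001,0,0,0,0,1, -0.0002,0.0018,0,0,0,0,1, -0.0002,0.0018,0,0,0,0,1]'|sed -n 4p
python3 chk.py
python3 -m pendant '[-0.0001,0.001,0,0,0,0,1, -0.0002,0.0018,0,0,0,0,1, -0.0002,0.0018,0,0,0,0,1]'|sed -n 4p
python3 chk.py
```

```text
contact_force: [-7.8, -1.4, 8.3]
16.0333 F [-1.96 -0.67 11.31] tip [-0.0002  0.101  -0.0231] M [-0.15  0.56 -0.12]
contact_force: [-7.6, -5.6, 8.3]
16.4333 F [-1.89 -4.89 11.12] tip [-0.0002  0.1023 -0.0231] M [-1.04  0.42 -0.78]
```

Run:
```python
from h import *
# slide position by template shift of the block in the wrist picture is blocked by the gripper: use the side view's recess block, rough numbers only
sd=snap('side','s6'); a=cv2.cvtColor(cv2.imread('pics/s6.png'),cv2.COLOR_BGR2GRAY)
for d in(.09,.095,.1): print(d,proj(sd,REC+RU.apply([[-.028,.039+d,0],[.028,.039+d,0],[0,.039+d,0]])).round(1).tolist())
```

```text
0.09 [[287.7, 278.8], [262.9, 260.8], [275.4, 269.9]]
0.095 [[286.7, 280.9], [261.8, 262.9], [274.3, 272.0]]
0.1 [[285.6, 283.0], [260.6, 265.0], [273.2, 274.1]]
```

```bash
python3 -m pendant '[-0.0001,0.0008,0,0,0,0,1, -0.0001,0.0012,0,0,0,0,1, -0.0001,0.0012,0,0,0,0,1]'|sed -n 4p
python3 chk.py
```

```text
contact_force: [-8.1, -6.3, 8.4]
16.8833 F [-1.79 -5.24 11.58] tip [-0.0002  0.1035 -0.0231] M [-1.09  0.32 -0.8 ]
```

The force step at tip y = 0.102 m matches the end stop: 0.100 m plus about 2.4 mm of play. I'll relax sideways, withdraw along the normal and check the tip and the slide.

```bash
python3 -m pendant '[0.0003,-0.003,0,0,0,0,1, 0.0003,-0.003,0,0,0,0,1, -0.0054,-0.0036,0.0082,0,0,0,1, -0.017,-0.005,0.025,0,0,0,1, -0.028,-0.0062,0.041,0,0,0,1]'|sed -n 2,4p
python3 -m pendant '[-0.0114,-0.0013,0.0164,0,0,0,1, -0.0228,-0.0026,0.0328,0,0,0,1, -0.0228,-0.0026,0.0328,0,0,0,1, -0.0228,-0.0026,0.0328,0,0,0,1]'|sed -n 2,4p
python3 - <<'E'
from h import *
c=snap('wrist','w7'); sd=snap('side','s7'); s=r.get_state(); Rt=R.from_quat(s['tool_rot'])
print('rec pred px at .1',proj(c,REC+RU.apply([[0,.1,0],[0,.095,0]])).round(1).tolist(),'tip px',proj(c,s['tool_pos']+Rt.apply(tipT())).round(1))
g=cv2.cvtColor(cv2.imread('pics/w7.png'),cv2.COLOR_BGR2GRAY); print(g[226:262:2,296:344:2])
w4=cv2.cvtColor(cv2.imread('pics/w4.png'),cv2.COLOR_BGR2GRAY)
im=cv2.imread('pics/w7.png'); o=np.zeros((480,800,3),np.uint8); o[:480,:500]=im[:,70:570]
a=cv2.imread('pics/s7.png')[180:310,240:340]; a=cv2.resize(a,None,fx=3,fy=3,interpolation=cv2.INTER_CUBIC); o[:390,500:800]=a; cv2.imwrite('pics/m7.png',o)
E
```

```text
tool_pos: [0.5015, 0.1241, 0.2198]
tool_rot: [-0.053, 0.953, 0.016, 0.299]
contact_force: [0.4, -0.3, -0.7]
tool_pos: [0.4796, 0.1217, 0.2534]
tool_rot: [-0.053, 0.952, 0.017, 0.3]
contact_force: [-0.0, -0.4, -2.1]
rec pred px at .1 [[317.4, 224.2], [312.0, 224.2]] tip px [[318.3 241.9]]
[[244 244 244 244 243 196 124  99  73  72  72  74  99 157 207 243 243 243
  242 242 242 242 242 242]
 [245 245 245 245 245 208 151 114 113  95  92 111 115 168 230 245 245 245
  245 245 245 245 245 245]
 [243 244 244 245 244 244 167 143 116 112 116 116 151 175 242 244 244 244
  244 243 243 244 244 243]
 [245 246 245 245 246 246 238 168 143 139 140 144 168 241 245 245 245 245
  245 245 244 244 244 244]
 [247 247 246 246 247 246 247 246 238 220 214 244 245 246 245 245 245 245
  245 244 244 245 244 244]
 [247 247 246 246 246 246 246 246 246 245 245 246 246 246 245 245 245 245
  245 245 245 245 245 245]
 [246 246 246 246 246 246 245 245 245 245 245 245 244 245 244 244 244 244
  244 244 244 244 244 244]
 [244 244 244 244 244 244 244 243 243 244 243 243 243 243 243 243 243 243
  243 244 244 244 244 243]
 [2
[... 307 characters left out ...]
46 246 246 246 245 246 246 206  96  98  93  95  96 238 245 245 245
  244 245 245 245 245 245]
 [245 244 245 244 243 243 244 244 199  95  98  93  96  96 235 242 242 242
  242 242 242 241 242 242]
 [247 247 246 246 247 246 246 246 181  97  96  91  95  97 236 246 246 246
  246 245 245 246 245 245]
 [186 185 187 186 187 185 187 185 149  95  95  95  96  94 172 186 186 186
  186 187 186 187 150 148]
 [113 110 111 112 111 104  95  98  98 100 102 116 104  99  99  97  98 104
  109 107 108 109 110 110]
 [106 107 107 103  99 105 114 127 146 144 144 146 149 151 137 119 104 100
   98 110 112 112 111 112]
 [110 109 101  99 131 151 149 146 145 143 144 148 148 150 144 144 148 146
  118  95 107 109 111 111]]
```

Run:
```python
from h import *
th=np.linspace(0,6.283,72)
for n,d0,(x0,x1,y0,y1) in(('w4',0,(258,300,228,266)),('w7',.1,(296,340,196,240))):
    g=cv2.cvtColor(cv2.imread(f'pics/{n}.png'),cv2.COLOR_BGR2GRAY); c=load(n)
    m=(g[y0:y1,x0:x1]<228).astype(np.uint8); k,l,st,ce=cv2.connectedComponentsWithStats(m)
    for i in range(1,k):
        if st[i,4]>100: print(n,st[i],'extents x',st[i,0]+x0,st[i,0]+st[i,2]-1+x0,'y',st[i,1]+y0,st[i,1]+st[i,3]-1+y0)
    for d in(d0,d0-.005):
        P=proj(c,REC+RU.apply(np.c_[.009*np.cos(th),.009*np.sin(th)+d,0*th])); print(d,P.min(0).round(1),P.max(0).round(1))
```

```text
w4 [  8   9  21  20 308] extents x 266 286 y 237 256
0 [265.9 234.6] [287.1 255.2]
-0.005 [259.9 234.6] [281.2 255.2]
w7 [  9  21  20  18 268] extents x 305 324 y 217 234
0.1 [307.6 214.6] [327.3 233.8]
0.095 [302.2 214.6] [321.8 233.8]
```

View pics/m7.png

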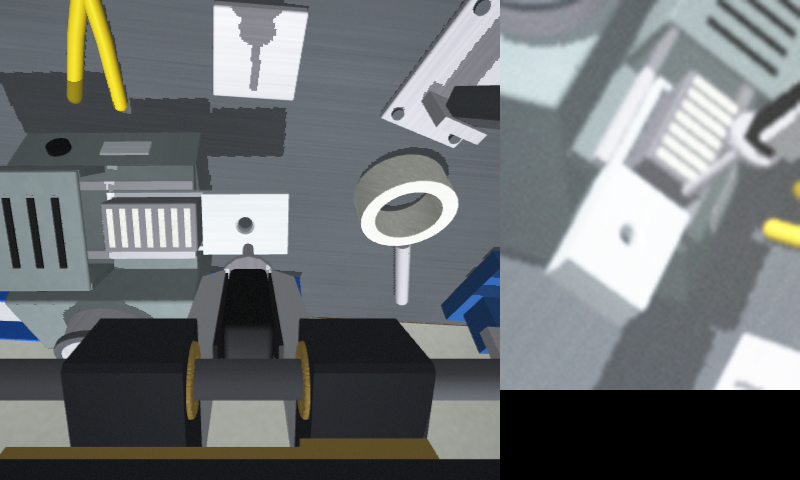

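The wrist view shows the slide out with the pale-pleated cartridge clear of the hood; in the full picture the cartridge centre is about (220,227) and the recess about (315,225). Now I'll check how far the slide is out from the fixed cameras, by recess displacement.

Run:
```python
from h import *
def cen(n,p,rad=7):
    g=cv2.cvtColor(cv2.imread(f'pics/{n}.png'),cv2.COLOR_BGR2GRAY).astype(float)
    x,y=np.round(p).astype(int); 
    for _ in range(3):
        w=np.clip(215-g[y-5:y+6,x-5:x+6],0,None); yy,xx=np.mgrid[y-5:y+6,x-5:x+6]
        c=np.array([(w*xx).sum(),(w*yy).sum()])/w.sum(); x,y=np.round(c).astype(int)
    return c
c=snap('top','t7'); 
for n0,n1,p0,p1 in(('side0','s7',(301,221),(282.3,257.7)),('top0','t7',(316,227.5),None)):
    k=load('s7') if n1=='s7' else load('t7')
    q=lambda d:proj(k,REC+RU.apply([0,d,0]))[0]
    if p1 is None: p1=q(.1)
    a,b=cen(n0,p0),cen(n1,p1); v=q(.1)-q(0)
    print(n0,a.round(2),b.round(2),'slide',.1*np.dot(b-a,v)/np.dot(v,v),'pred',q(0).round(2),q(.1).round(2))
```

```text
side0 [300.3  220.98] [281.42 257.88] slide 0.09845673312158963 pred [301.03 220.64] [281.61 257.99]
top0 [315.94 226.64] [268.19 232.74] slide 0.0988496491470927 pred [316.26 227.57] [267.98 233.92]
```

Run:
```python
from h import *
s=r.get_state(); print(s['time'],s['tool_pos']); go(rec_tcp(.004,.0985),RTUA); go(rec_tcp(-.0228,.0985),RTUA)
```

```text
17.8333 [0.47964046 0.12159957 0.25189532]
shift [ 0.0358  0.0016 -0.0501] turn [ 0.03 -0.14  0.1 ] rows 1.5
shift [ 0.051   0.0033 -0.0721] turn [ 0.03 -0.14  0.1 ] rows 2.1
```

```bash
python3 -m pendant '[0.018,0.0008,-0.025,0,0,0,1, 0.0358,0.0016,-0.0501,0,-0.1,0.1,1, 0.0358,0.0016,-0.0501,0,-0.1,0.1,1, 0.0438,0.0025,-0.0617,0,-0.1,0.1,1, 0.0438,0.0025,-0.0617,0,-0.1,0.1,1]'|sed -n 4p; python3 chk.py
python3 -m pendant '[0.004,0.0004,-0.0056,0,0,0,1, 0.0073,0.0008,-0.0106,0,0,0,1, 0.0073,0.0008,-0.0106,0,0,0,1]'|sed -n 4p; python3 chk.py
```

```text
contact_force: [-0.5, -0.6, -1.2]
18.35 F [-0.95  0.01 -0.74] tip [ 0.0003  0.0985 -0.0091] M [0.02 0.28 0.03]
contact_force: [-2.4, -0.5, 3.0]
18.75 F [-1.07  0.27  3.38] tip [ 0.0012  0.0986 -0.0218] M [0.13 0.39 0.1 ]
```

Pressed again. I'll add a little more depth, then push sideways in small steps.

```bash
python3 -m pendant '[0.0002,0.0001,-0.0014,0,0,0,1, 0,0.002,-0.0014,0,0,0,1, 0,0.002,-0.0014,0,0,0,1]'|sed -n 4p; python3 chk.py
python3 -m pendant '[-0.0001,0.001,0,0,0,0,1, -0.0002,0.0018,0,0,0,0,1, -0.0002,0.0018,0,0,0,0,1]'|sed -n 4p; python3 chk.py
python3 -m pendant '[-0.0001,0.0008,0,0,0,0,1, -0.0002,0.0015,0,0,0,0,1, -0.0002,0.0015,0,0,0,0,1]'|sed -n 4p; python3 chk.py
```

```text
contact_force: [-1.9, -2.0, 3.5]
19.15 F [ 0.64 -1.13  5.11] tip [ 0.0011  0.1006 -0.0228] M [-0.02 -0.28 -0.05]
contact_force: [-3.8, -1.2, 5.8]
19.55 F [ 0.16 -1.17  6.98] tip [ 0.0008  0.1022 -0.0228] M [-0.24 -0.05 -0.14]
contact_force: [-4.6, -6.5, 6.1]
19.95 F [-1.06 -6.56  8.02] tip [ 0.0004  0.1031 -0.0229] M [-1.36  0.01 -0.99]
```

```bash
python3 -m pendant '[-0.0001,0.001,0,0,0,0,1, -0.0001,0.001,0,0,0,0,1]'|sed -n 4p; python3 chk.py
python3 -m pendant '[0.0003,-0.003,0,0,0,0,1, 0.0003,-0.003,0,0,0,0,1, -0.0054,-0.0036,0.0082,0,0,0,1, -0.017,-0.005,0.025,0,0,0,1, -0.028,-0.0062,0.041,0,0,0,1]'|sed -n 2,4p
python3 - <<'E'
from h import *
g=np.load('grasp.npy'); Rg=R.from_quat(g[3:]); s=r.get_state(); print(s['tool_pos'])
for u in(.15,.09,0): go(g[:3]+RP.apply([0,0,u]),Rg)
E
```

```text
contact_force: [-3.8, -13.3, 7.4]
20.2667 F [ -0.28 -11.85   8.8 ] tip [ 0.0004  0.1035 -0.0229] M [-2.63 -0.05 -1.93]
tool_pos: [0.5014, 0.1248, 0.2202]
tool_rot: [-0.053, 0.952, 0.017, 0.3]
contact_force: [-0.2, 0.5, -0.8]
[0.50140904 0.12481134 0.22018156]
shift [-0.1421  0.2374  0.024 ] turn [  0.41   5.1  -22.3 ] rows 6.7
shift [-0.1133  0.2292 -0.028 ] turn [  0.41   5.1  -22.3 ] rows 6.2
shift [-0.07    0.2169 -0.1059] turn [  0.41   5.1  -22.3 ] rows 6.0
```

```bash
python3 -m pendant '[-0.01,0.003,0.03,0,0.5,-3,1, -0.03,0.035,0.045,0,1.5,-8,1, -0.055,0.072,0.045,0,2.5,-12,1, -0.08,0.11,0.045,0.2,3.5,-16,1, -0.1,0.145,0.045,0.3,4.5,-20,1]'|sed -n 2,3p
python3 -m pendant '[-0.02,0.035,-0.01,0.1,0.6,-2.3,1, -0.042,0.075,-0.021,0.1,0.6,-2.3,1, -0.042,0.092,-0.021,0.1,0.6,-2.3,1, -0.042,0.0924,-0.021,0.1,0.6,-2.3,1, -0.042,0.0924,-0.021,0.1,0.6,-2.3,1]'|sed -n 2,3p
python3 - <<'E'
from h import *
g=np.load('grasp.npy'); Rg=R.from_quat(g[3:]); s=r.get_state(); print(s['tool_pos'],s['joint_vel'].round(2))
for u in(.15,.085,0.02,0): go(g[:3]+RP.apply([0,0,u]),Rg)
E
```

```text
tool_pos: [0.4328, 0.221, 0.2635]
tool_rot: [0.103, 0.959, -0.028, 0.264]
tool_pos: [0.3911, 0.3138, 0.2412]
tool_rot: [0.118, 0.959, -0.032, 0.257]
[0.39110443 0.3138204  0.24123629] [-0.04 -0.03  0.02  0.   -0.   -0.01]
shift [-0.0318  0.0484  0.0029] turn [ 0.07  0.15 -1.8 ] rows 1.4
shift [-0.0005  0.0395 -0.0534] turn [ 0.07  0.15 -1.8 ] rows 1.6
shift [ 0.0307  0.0306 -0.1097] turn [ 0.07  0.15 -1.8 ] rows 2.8
shift [ 0.0403  0.0278 -0.127 ] turn [ 0.07  0.15 -1.8 ] rows 3.3
```

```bash
python3 -m pendant '[-0.016,0.024,0.0015,0,0.1,-0.9,1, -0.0318,0.0484,0.0029,0.1,0.15,-1.8,1, -0.016,0.044,-0.025,0.1,0.15,-1.8,1, -0.0005,0.0395,-0.0534,0.1,0.15,-1.8,1, -0.0005,0.0395,-0.0534,0.1,0.15,-1.8,1]'|sed -n 2,3p
python3 -m pendant '[0,0,0,0,0,0,1, 0,0,0,0,0,0,1]'|sed -n 4p
python3 - <<'E'
from h import *
g=np.load('grasp.npy'); Rg=R.from_quat(g[3:]); s=r.get_state(); print(s['tool_pos'],s['joint_vel'].round(2))
for u in(.085,0.065,.02,0): go(g[:3]+RP.apply([0,0,u]),Rg)
w=snap('wrist','w8'); gg=cv2.cvtColor(cv2.imread('pics/w8.png'),cv2.COLOR_BGR2GRAY)
rim=PIN+RP.apply([[.0025,0,0]]); print('rim px',proj(w,rim).round(1),'tip', proj(w,s['tool_pos']+R.from_quat(s['tool_rot']).apply(tipT())).round(1))
o=cv2.resize(cv2.imread('pics/w8.png')[200:290,270:370],None,fx=6,fy=6,interpolation=cv2.INTER_CUBIC); cv2.imwrite('pics/m8.png',o)
print(gg[214:262:3,290:350:3])
E
```

```text
tool_pos: [0.3915, 0.3498, 0.184]
tool_rot: [0.135, 0.957, -0.038, 0.254]
contact_force: [-0.1, -0.2, -0.8]
[0.39156022 0.35222511 0.19005687] [ 0.01 -0.01 -0.01 -0.   -0.    0.  ]
shift [-0.001   0.0011 -0.0022] turn [-0.16  0.12  0.21] rows 0.1
shift [ 0.0086 -0.0017 -0.0195] turn [-0.16  0.12  0.21] rows 0.5
shift [ 0.0303 -0.0078 -0.0585] turn [-0.16  0.12  0.21] rows 1.6
shift [ 0.0399 -0.0106 -0.0758] turn [-0.16  0.12  0.21] rows 2.1
rim px [[319.7 238.6]] tip [[318.9 243.7]]
[[247 202 132 131 127  56  59  59  61  59  58  59  58  59  58 121 130 124
  250 249]
 [247 205 130 131 111  59  58  60  59  59  60  58  58  57  58  99 130 125
  250 248]
 [247 250 133 130  80  58  56  60  58  59  60  59  58  56  56  58 130 124
  249 248]
 [247 240 133 132  61  60  59  59  58  57  58  58  58  57  59  57 127 125
  246 249]
 [246 239 133 133 128 130 132 130 101  93 129 132 132 127 128 130 130 125
  244 248]
 [246 224 134 132 128 131 132 131 132 131 131 131 133 126 131 130 129 125
  242 249]
 [246 201 133 130 126 127  67  75  74  75  76  76  75  54 127 126 128 125
  223 246]
 [235 178 133 131 130 133  67  59  60  60  61  60  58  56 131 129 127 126
  190 186]
 [244 177 133 130 133 133  68  58  59  59  59  61  60  56 134 132 128 128
  187 248]
 [215 148 134 130 131 132  68  61  60  59  58  60  56  57 132 134 127 128
  125 177]
 [133 224 236 232 142 132  67  59  84 111 116  62  57  58 133 133 230 231
  226 132]
 [132 238 249 246 142 132  69  57 112 112 114  85  59  58 133 134 245 246
  225  81]
 [133 236 249 246 143 133  69  58 113 112 114  94  58  59 135 134 245 245
  222  85]
 [135 135 133 133 135 134  84  67 112 107 112 105  68  67 135 137 160 162
  160 161]
 [136 134 136 133 131 124 114 116 117 135 123 116 115 117 134 132 156 157
  161 162]
 [132 131 132 134 116 146 177 178 176 177 181 180 172 167 117 130 154 153
  156 160]]
```

Numerically, the tube opening spans columns 308–330 (centre about 319) and the shaft is centred at about 318.5, so they are aligned. I'll lower it in.

```bash
python3 -m pendant '[0.0041,-0.0005,-0.0095,-0.1,0.1,0.2,1, 0.0086,-0.0017,-0.0195,-0.1,0.1,0.2,1, 0.0158,-0.0037,-0.0325,-0.1,0.1,0.2,1, 0.023,-0.0058,-0.0455,-0.1,0.1,0.2,1, 0.0303,-0.0078,-0.0585,-0.1,0.1,0.2,1]'|sed -n 2,4p
python3 -m pendant '[0,0,0,0,0,0,1, 0,0,0,0,0,0,1]'|sed -n 2,4p
python3 - <<'E'
from h import *
g=np.load('grasp.npy'); Rg=R.from_quat(g[3:])
for u in(.01,0.0): go(g[:3]+RP.apply([0,0,u]),Rg)
E
```

```text
tool_pos: [0.4218, 0.3446, 0.1291]
tool_rot: [0.133, 0.957, -0.036, 0.255]
contact_force: [-0.1, 0.6, -0.3]
tool_pos: [0.4215, 0.3445, 0.1295]
tool_rot: [0.133, 0.957, -0.036, 0.254]
contact_force: [0.2, 0.4, -0.8]
shift [ 0.0052 -0.0014 -0.0066] turn [ 0.05 -0.08 -0.04] rows 0.2
shift [ 0.01   -0.0028 -0.0153] turn [ 0.05 -0.08 -0.04] rows 0.4
```

```bash
python3 -m pendant '[0.0045,-0.0012,-0.006,0,0,0,1, 0.0086,-0.0024,-0.0127,0,0,0,1, 0.0086,-0.0024,-0.0127,0,0,0,1, 0.0086,-0.0024,-0.0127,0,0,0,1]'|sed -n 2,4p
python3 -m pendant '[0.0007,-0.0002,-0.0013,0,0,0,1, 0.0007,-0.0002,-0.0013,0,0,0,1]'|sed -n 2,4p
python3 -m pendant '[0.0007,-0.0002,-0.0013,0,0,0,1, 0.0007,-0.0002,-0.0013,0,0,0,1]'|sed -n 2,4p
python3 - <<'E'
from h import *
g=np.load('grasp.npy'); Rg=R.from_quat(g[3:]); s=r.get_state(); print((RP.inv().apply(s['tool_pos']-g[:3])).round(4), RP.inv().apply(s['contact_force']).round(2))
E
```

```text
tool_pos: [0.43, 0.3423, 0.1172]
tool_rot: [0.133, 0.957, -0.036, 0.255]
contact_force: [0.6, -0.3, -1.2]
tool_pos: [0.4307, 0.3424, 0.1162]
tool_rot: [0.133, 0.957, -0.036, 0.255]
contact_force: [1.1, 1.2, -1.3]
tool_pos: [0.4314, 0.3421, 0.1148]
tool_rot: [0.133, 0.957, -0.036, 0.255]
contact_force: [0.3, 0.3, -1.7]
[0.0001 0.0004 0.0006] [-0.71  0.38 -1.55]
```

```bash
python3 -m pendant '[0.0007,-0.0002,-0.0013,0,0,0,1, 0.0007,-0.0002,-0.0013,0,0,0,1, 0.0007,-0.0002,-0.0013,0,0,0,1]'|sed -n 4p
python3 -m pendant '[0.0007,-0.0002,-0.0013,0,0,0,1, 0.0007,-0.0002,-0.0013,0,0,0,1, 0.0007,-0.0002,-0.0013,0,0,0,1]'|sed -n 4p
```

```text
contact_force: [-10.0, -1.2, 10.5]
contact_force: [-20.8, -4.8, 23.8]
```

```bash
python3 -m pendant '[-0.0007,0.0002,0.0014,0,0,0,1, -0.001,0.0003,0.0018,0,0,0,1, -0.001,0.0003,0.0018,0,0,0,1]'|sed -n 4p
python3 -m pendant '[0,0,0,0,0,0,0.6, 0,0,0,0,0,0,0.4, 0,0,0,0,0,0,0.3, 0,0,0,0,0,0,0.3, 0,0,0,0,0,0,0.3]'|sed -n 4,6p
python3 -m pendant '[0,0,0,0,0,0,0.3, 0,0,0,0,0,0,0.3, 0,0,0,0,0,0,0.3]'|sed -n 4,6p
python3 - <<'E'
from h import *
print(RP.apply([0,0,.1]))
E
```

```text
contact_force: [-0.4, 0.1, -0.7]
contact_force: [-0.4, 0.5, 1.3]
gripper_width: 0.0495
gripper_force: 0.0
contact_force: [-0.7, -0.5, -0.6]
gripper_width: 0.0653
gripper_force: 0.0
[-0.04809401  0.01367356  0.08660254]
```

```bash
python3 -m pendant '[-0.0096,0.0027,0.0173,0,0,0,0.3, -0.0288,0.0082,0.052,0,0,0,0.3, -0.048,0.0137,0.0866,0,0,0,0.3, -0.067,0.019,0.121,0,0,0,0.3, -0.067,0.019,0.121,0,0,0,0.3]'|sed -n 2,4p
cat >> h.py <<'E'
RTC=tool(RU.apply([0,0,-1]),RU.apply([1,0,0]))
def cart_tcp(h,x=0,y=.0175): return REC+RU.apply([x,y,h])
E
python3 - <<'E'
from h import *
go(cart_tcp(.06),RTC); print(cart_tcp(.06))
w=snap('wrist','w9'); P=PIN+RP.apply([.0025,0,0])
gg=cv2.cvtColor(cv2.imread('pics/w9.png'),cv2.COLOR_BGR2GRAY); q=proj(w,P+RP.apply([[0,0,.072],[0,0,.006]])); print(q.round(1)); x,y=q[0].astype(int); print(gg[y-30:y+30:5,x-40:x+40:4])
E
```

```text
tool_pos: [0.3638, 0.3633, 0.2417]
tool_rot: [0.133, 0.957, -0.031, 0.257]
contact_force: [-0.3, 0.8, 1.1]
shift [ 0.1826 -0.3178 -0.0679] turn [ 45.74  -7.2  -55.07] rows 10.0
[0.5464297  0.0455579  0.17386384]
[[314.6 242.3]
 [314.6 224. ]]
[[235 245 247 245 247 131 127 201 116  94  91  89  55 239 126 125 248 248
  246 250]
 [218 245 247 245 246 131 195 243  19  20  16  21  14 224 221 121 248 248
  247 249]
 [172 198 134  96 246 132 228 151  19  20  21  15  20 119 242 124 247 128
  135 246]
 [122 245 141 144 245 131 170 103  20  21  24  21  26  19 224 125 248 140
  143 249]
 [134 131 128 132 130 248 245  49  51  48  52  50  47  38 245 243 131 129
  130 128]
 [130 132 135 136 132 228 223  37  55  55  54  54  57  39 213 209  80  80
   79  77]
 [132 133 133 130 134 133 134  46  62  61  60  61  59  40 158 158 159 156
  155 162]
 [134 131 132 130 132 127 129  45  65  66  67  66  67  39 156 157 158 156
  157 159]
 [129 132 130 128 132 131 129  99  70 123 121 124 123 153 161 155 154 160
  164 161]
 [129 133 134 132 128 131 127  78 145 147 151 151 158 154 152 154 155 162
  160 154]
 [130 130 131 130 129 129 132 101 143 148 157 153 160 156 154 156 157 160
  156 156]
 [129 129 129 130 128 128 127 126 147 149 150 153 158 201 255 255 255 255
  255 255]]
```

```bash
python3 -m pendant '[0.01,-0.025,0.01,4.5,-0.7,-5.4,0.3, 0.03,-0.06,0.02,9,-1.4,-10.8,0.3, 0.05,-0.095,0.02,13.5,-2.1,-16.3,0.3, 0.07,-0.13,0.02,18,-2.8,-21.7,0.3, 0.09,-0.16,0.02,22,-3.5,-26.5,0.3]'|sed -n 2,4p
python3 -m pendant '[0.018,-0.03,0,4.5,-0.7,-5.4,0.3, 0.036,-0.06,0,9,-1.4,-10.8,0.3, 0.055,-0.095,0,13.5,-2.1,-16.3,0.3, 0.074,-0.13,0,18,-2.8,-21.7,0.3, 0.092,-0.158,0,22,-3.5,-26.5,0.3]'|sed -n 2,4p
python3 - <<'E'
from h import *
s=r.get_state(); print(s['time'],s['joint_pos'].round(2)); go(cart_tcp(.06),RTC)
E
```

```text
tool_pos: [0.4554, 0.1985, 0.2543]
tool_rot: [0.397, 0.881, 0.094, 0.239]
contact_force: [0.8, 0.3, -0.4]
tool_pos: [0.5474, 0.0396, 0.2541]
tool_rot: [0.623, 0.725, 0.214, 0.201]
contact_force: [-0.6, 1.2, -0.9]
26.1667 [-0.03 -0.05  1.91  0.12  0.69 -0.26]
shift [-0.001   0.0059 -0.0802] turn [ 1.59 -0.71 -1.85] rows 1.9
```

```bash
python3 -m pendant '[-0.0005,0.003,-0.03,0.8,-0.3,-0.9,0.3, -0.001,0.0059,-0.06,1.6,-0.7,-1.8,0.3, -0.001,0.0059,-0.08,1.6,-0.7,-1.8,0.3, -0.001,0.0059,-0.08,1.6,-0.7,-1.8,0.3, -0.001,0.0059,-0.08,1.6,-0.7,-1.8,0.3]'|sed -n 2,5p
python3 - <<'E'
from h import *
go(cart_tcp(.06),RTC)
w=snap('wrist','w10'); im=cv2.imread('pics/w10.png'); g=cv2.cvtColor(im,cv2.COLOR_BGR2GRAY)
C=lambda z:REC+RU.apply([[a*.022,.0175+b*.041,z] for a,b in((1,1),(1,-1),(-1,-1),(-1,1))])
print('pred top corners',proj(w,C(.02)).round(0).tolist(),'pred rec',proj(w,REC+RU.apply([0,.0995,0])).round(1))
q=proj(w,C(.02)); x0,y0=np.maximum(q.min(0).astype(int)-30,0); x1,y1=np.minimum(q.max(0).astype(int)+30,[640,480])
print(x0,y0,x1,y1); print(cv2.resize(g[y0:y1,x0:x1],(26,20),interpolation=cv2.INTER_AREA))
E
```

```text
tool_pos: [0.5455, 0.0485, 0.1739]
tool_rot: [0.633, 0.714, 0.223, 0.199]
contact_force: [0.9, 1.8, 0.1]
gripper_width: 0.0658
shift [ 0.001  -0.0029 -0.0001] turn [ 0.19 -0.19 -0.43] rows 0.1
pred top corners [[356.0, 201.0], [352.0, 328.0], [284.0, 327.0], [282.0, 200.0]] pred rec [[319.6 129.1]]
251 170 386 357
[[ 62  92 102 102 155 223 227 227 227 227 228 231 230 231 230 234 234 231
  234 233 232 210 101 102 101 100]
 [ 62  87  86  86 142 223 227 227 227 226 227 231 230 231 230 233 234 232
  234 233 232 195  67  74  76  77]
 [ 64  64  64  63 100 194 179 167 167 166 167 171 174 174 173 176 177 175
  186 206 229 157  65  65  65  66]
 [ 76  78  80  83  83 117  91  90  89  89  89  90  90  89  89  89  89  89
   91 131 220 101  74  78  82  82]
 [ 94  95 109 136 131 105 134 176 177 176 174 177 176 176 176 177 177 176
  138 135 221 162 195 177 136 137]
 [ 95  95 107 136 132 104 133 171 173 174 172 172 169 174 174 174 176 173
  137 138 221 164 200 175 135 135]
 [ 95  95 106 136 133 104 131 178 182 181 178 181 179 181 181 181 180 176
  135 141 216 166 199 171 137 135]
 [ 95  94 103 135 134
[... 696 characters left out ...]
40 141 137
  131 170 177 191 190 138 133  68]
 [ 99  98  97 159 134 118 118 178 194 195 195 196 192 195 194 195 195 176
  131 174 174 191 187 134 132  86]
 [ 77  83  96 152 162 130 116 154 167 166 165 166 165 166 165 167 166 152
  130 164 148 190 178 105  98  83]
 [ 65  77  95 119 130 106 112 152 163 165 163 163 161 163 163 164 166 151
  126  94  99 133 124  91  72  63]
 [ 69  75  94 116 130 110  95  94  95  95  95  94  93  92  92  91  92  92
   91  91 101 130 119  89  69  60]
 [ 70  73  93 115 130 111  94  93  93  93  93  93  92  92  92  91  91  91
   91  91 103 130 116  89  66  59]
 [ 74  75  89 102 113 102  89  89  89  89  89  89  89  89  89  88  88  88
   88  88  98 117 105  87  69  65]]
```

```bash
python3 -m pendant '[0.01,-0.001,-0.015,0.1,-0.1,-0.2,0.3, 0.02,0,-0.03,0.2,-0.2,-0.4,0.3, 0.031,0.0005,-0.0448,0.2,-0.2,-0.4,0.3, 0.031,0.0005,-0.0448,0.2,-0.2,-0.4,0.3]'|sed -n 2,4p
python3 -m pendant '[0.0028,0.0003,-0.0041,0,0,0,0.3, 0.0057,0.0006,-0.0082,0,0,0,0.3, 0.0057,0.0006,-0.0082,0,0,0,0.3]'|sed -n 2,4p
python3 - <<'E'
from h import *
s=r.get_state(); go(cart_tcp(-.004,-.001),RTC); print(RU.inv().apply(s['contact_force']).round(1))
E
```

```text
tool_pos: [0.5776, 0.0494, 0.1294]
tool_rot: [0.635, 0.711, 0.225, 0.201]
contact_force: [-0.2, -0.0, -1.6]
tool_pos: [0.5828, 0.05, 0.1226]
tool_rot: [0.635, 0.711, 0.226, 0.202]
contact_force: [0.2, -0.2, 0.2]
shift [-0.0007 -0.0005 -0.0017] turn [-0.02  0.22 -0.07] rows 0.0
[ 0.3 -0.3  0.1]
```

```bash
python3 -m pendant '[0,0,0,0,0,0,1, 0,0,0,0,0,0,1, 0,0,0,0,0,0,1, 0,0,0,0,0,0,1, 0,0,0,0,0,0,1]'|sed -n 2,6p
python3 - <<'E'
from h import *
s=r.get_state(); p=RU.inv().apply(s['tool_pos']-REC); print('tcp in rec',p.round(4),'cart bottom below TCP',(.024+p[2]).round(4)); print('n*.06',(RU.apply([0,0,.06])).round(4))
E
```

```text
tool_pos: [0.5823, 0.05, 0.1223]
tool_rot: [0.635, 0.711, 0.225, 0.201]
contact_force: [-5.7, -1.3, 4.6]
gripper_width: 0.0437
gripper_force: 30.0
tcp in rec [ 0.      0.0179 -0.003 ] cart bottom below TCP 0.021
n*.06 [-0.0342 -0.0038  0.0491]
```

```bash
python3 -m pendant '[-0.0029,-0.0003,0.0041,0,0,0,1, -0.0086,-0.001,0.0123,0,0,0,1, -0.0171,-0.002,0.0246,0,0,0,1, -0.0285,-0.0032,0.041,0,0,0,1, -0.043,-0.0048,0.062,0,0,0,1]'|sed -n 2,6p
python3 - <<'E'
from h import *
from scipy.optimize import minimize
B=np.array([[a*.075,b*.105,z] for a in(-1,1) for b in(-1,1) for z in(0,.08)])
def mask(n,box):
    h=cv2.cvtColor(cv2.imread(f'pics/{n}.png'),cv2.COLOR_BGR2HSV); m=(cv2.inRange(h,(100,150,40),(130,255,255))>0).astype(np.uint8); o=np.zeros_like(m); x0,y0,x1,y1=box; o[y0:y1,x0:x1]=m[y0:y1,x0:x1]; return o
D=[(cam('top'),mask('top0',(435,240,580,355))),(cam('side'),mask('side0',(385,112,475,210)))]
def sil(c,x):
    P=proj(c,Rz(x[2]).apply(B)+[x[0],x[1],0]); o=np.zeros((480,640),np.uint8); cv2.fillConvexPoly(o,np.round(cv2.convexHull((P*16).astype(np.float32))).astype(np.int32),1,shift=4); return o
def cost(x,D=D): return sum(1-(sil(c,x)&m).sum()/(sil(c,x)|m).sum() for c,m in D)
for DD in(D,D[:1],D[1:]):
    q=minimize(cost,[.436,-.366,.19],args=(DD,),method='Nelder-Mead',options=dict(initial_simplex=[[.436,-.366,.19],[.446,-.366,.19],[.436,-.356,.19],[.436,-.366,.25]])); print(q.x.round(4),round(q.fun,3))
BX=q.x
x=minimize(cost,[.436,-.366,.19],method='Nelder-Mead',options=dict(initial_simplex=[[.436,-.366,.19],[.446,-.366,.19],[.436,-.356,.19],[.436,-.366,.25]])).x
go([x[0],x[1],.2],tool([0,0,-1],Rz(x[2]).apply([1,0,0])))
s=r.get_state();print(s['tool_pos'],s['joint_pos'].round(2))
E
```

```text
tool_pos: [0.5386, 0.0451, 0.1837]
tool_rot: [0.635, 0.711, 0.225, 0.201]
contact_force: [0.1, 0.2, -1.8]
gripper_width: 0.0442
gripper_force: 30.0
[ 0.4336 -0.3712  0.2058] 0.088
[ 0.4357 -0.3694  0.2067] 0.043
[ 0.4329 -0.3715  0.2101] 0.043
shift [-0.1049 -0.4163  0.0163] turn [-5.57 34.62  5.15] rows 10.3
[0.53856382 0.04512029 0.18374162] [-0.02  0.01  2.04  0.17  0.5  -0.26]
```

```bash
python3 -m pendant '[-0.01,0,0.035,0,0,0,1, -0.02,0,0.07,0,0,0,1, -0.03,-0.015,0.095,-0.5,3.5,0.5,1, -0.04,-0.045,0.1,-1,7,1,1, -0.05,-0.08,0.1,-1.6,10.4,1.5,1]'|sed -n 2,3p
python3 -m pendant '[-0.007,-0.038,0,-0.6,3.5,0.5,1, -0.014,-0.075,0,-1.1,7,1,1, -0.02,-0.11,0,-1.7,10.4,1.5,1, -0.026,-0.145,0,-2.2,13.8,2,1, -0.03,-0.18,0,-2.8,17.2,2.6,1]'|sed -n 2,3p
python3 -m pendant '[-0.007,-0.035,-0.01,-0.6,3.5,0.5,1, -0.014,-0.07,-0.03,-1.1,7,1,1, -0.02,-0.105,-0.05,-1.1,7,1,1, -0.025,-0.14,-0.07,-1.1,7,1,1, -0.025,-0.156,-0.08,-1.1,7,1,1]'|sed -n 2,5p
python3 - <<'E'
from h import *
x=[.434,-.371,.206]; s=r.get_state(); print(s['time'])
go([x[0],x[1],.2],tool([0,0,-1],Rz(x[2]).apply([1,0,0]))); go([x[0],x[1],.035],tool([0,0,-1],Rz(x[2]).apply([1,0,0])))
E
```

```text
tool_pos: [0.489, -0.0347, 0.2873]
tool_rot: [0.639, 0.739, 0.16, 0.143]
tool_pos: [0.4585, -0.2167, 0.2846]
tool_rot: [0.637, 0.768, 0.046, 0.041]
tool_pos: [0.4327, -0.3735, 0.2013]
tool_rot: [0.632, 0.775, 0.001, -0.001]
contact_force: [-0.0, 0.1, -1.2]
gripper_width: 0.0439
29.3
shift [ 0.0013  0.0025 -0.0013] turn [-0.16 -0.02  0.2 ] rows 0.1
shift [ 0.0013  0.0025 -0.1663] turn [-0.16 -0.02  0.2 ] rows 4.0
```

```bash
python3 -m pendant '[0.001,0.002,-0.035,-0.1,0,0.2,1, 0.001,0.002,-0.07,-0.1,0,0.2,1, 0.001,0.002,-0.105,-0.1,0,0.2,1, 0.001,0.002,-0.14,-0.1,0,0.2,1, 0.001,0.002,-0.166,-0.1,0,0.2,1]'|sed -n 2,4p
python3 -m pendant '[0,0,0,0,0,0,1, 0,0,-0.003,0,0,0,1, 0,0,-0.003,0,0,0,1, 0,0,-0.003,0,0,0,1]'|sed -n 2,4p
python3 -m pendant '[0,0,-0.002,0,0,0,1, 0,0,-0.002,0,0,0,1, 0,0,-0.002,0,0,0,1]'|sed -n 2,4p
python3 -m pendant '[0,0,-0.0015,0,0,0,1, 0,0,-0.0015,0,0,0,1, 0,0,-0.0015,0,0,0,1]'|sed -n 2,4p
```

```text
tool_pos: [0.4346, -0.3681, 0.0354]
tool_rot: [0.63, 0.777, 0.001, 0.0]
contact_force: [0.2, -0.1, -1.7]
tool_pos: [0.4362, -0.3695, 0.0371]
tool_rot: [0.63, 0.777, 0.0, 0.003]
contact_force: [-0.0, 0.0, -0.7]
tool_pos: [0.4357, -0.369, 0.0337]
tool_rot: [0.63, 0.777, 0.0, 0.002]
contact_force: [0.3, 0.1, -1.1]
tool_pos: [0.4355, -0.3688, 0.0315]
tool_rot: [0.63, 0.777, 0.001, 0.001]
contact_force: [1.1, 0.8, -0.8]
```

```bash
python3 -m pendant '[0,0,-0.002,0,0,0,1, 0,0,-0.002,0,0,0,1, 0,0,-0.002,0,0,0,1]'|sed -n 2,4p
python3 -m pendant '[0,0,-0.0015,0,0,0,1, 0,0,-0.0015,0,0,0,1, 0,0,-0.0015,0,0,0,1]'|sed -n 2,4p
python3 -m pendant '[0,0,-0.0015,0,0,0,1, 0,0,-0.0015,0,0,0,1, 0,0,-0.0015,0,0,0,1]'|sed -n 2,4p
```

```text
tool_pos: [0.4354, -0.3688, 0.0294]
tool_rot: [0.63, 0.777, 0.001, 0.001]
contact_force: [0.3, -0.0, -0.8]
tool_pos: [0.4355, -0.3688, 0.028]
tool_rot: [0.63, 0.777, 0.001, 0.001]
contact_force: [-0.0, 0.8, -1.3]
tool_pos: [0.4355, -0.3688, 0.0265]
tool_rot: [0.63, 0.777, 0.001, 0.001]
contact_force: [0.3, -0.7, -1.6]
```

```bash
python3 -m pendant '[0,0,-0.0012,0,0,0,1, 0,0,-0.0012,0,0,0,1, 0,0,-0.0012,0,0,0,1]'|sed -n 2,4p
python3 -m pendant '[0,0,-0.0012,0,0,0,1, 0,0,-0.0012,0,0,0,1, 0,0,-0.0012,0,0,0,1]'|sed -n 2,4p
```

```text
tool_pos: [0.4356, -0.3688, 0.0262]
tool_rot: [0.63, 0.777, 0.001, 0.001]
contact_force: [-4.1, 3.0, 8.9]
tool_pos: [0.4356, -0.3689, 0.0262]
tool_rot: [0.63, 0.777, 0.0, 0.001]
contact_force: [-9.4, 8.9, 23.0]
```

```bash
python3 -m pendant '[0,0,0.001,0,0,0,1, 0,0,0.0018,0,0,0,1, 0,0,0.0018,0,0,0,0.5, 0,0,0.0018,0,0,0,0.3, 0,0,0.0018,0,0,0,0.3]'|sed -n 2,6p
python3 -m pendant '[0,0,0,0,0,0,0.3, 0,0,0,0,0,0,0.3, 0,0,0.015,0,0,0,0.3, 0,0,0.04,0,0,0,0.3, 0,0,0.08,0,0,0,0.3]'|sed -n 2,6p
python3 -m pendant '[0,0,0.04,0,0,0,0.3, 0,0,0.08,0,0,0,0.3, 0,0,0.12,0,0,0,0.3, 0,0,0.12,0,0,0,0.3, 0,0,0.12,0,0,0,0.3]'|sed -n 2,6p
python3 - <<'E'
from h import *
w=snap('wrist','w11'); t=snap('top','t11'); s=snap('side','s11')
g=cv2.cvtColor(cv2.imread('pics/w11.png'),cv2.COLOR_BGR2GRAY)
C=lambda z:np.array([.4356,-.3689,0])+Rz(.206).apply([[a*.022,b*.041,z] for a,b in((1,1),(1,-1),(-1,-1),(-1,1))])
q=proj(w,C(.049)); print('pred cart top',q.round(0).tolist())
h=cv2.cvtColor(cv2.imread('pics/w11.png'),cv2.COLOR_BGR2HSV); m=((h[...,1]<70)).astype(np.uint8)
x0,y0=np.maximum(q.min(0).astype(int)-12,0); x1,y1=np.minimum(q.max(0).astype(int)+12,[640,480]); sub=m[y0:y1,x0:x1]; print(cv2.resize(sub*9,(30,20),interpolation=cv2.INTER_AREA))
# bystanders: difference of the fixed cameras against the start
for n0,n1 in(('top0','t11'),('side0','s11')):
    d=cv2.absdiff(cv2.imread(f'pics/{n0}.png'),cv2.imread(f'pics/{n1}.png')).max(2); k,l,st,ce=cv2.connectedComponentsWithStats((cv2.medianBlur(d,3)>45).astype(np.uint8))
    print(n1,[st[i].tolist() for i in range(1,k) if st[i,4]>25])
E
```

```text
tool_pos: [0.4355, -0.3688, 0.0258]
tool_rot: [0.63, 0.777, 0.001, 0.001]
contact_force: [0.0, -0.3, 0.3]
gripper_width: 0.0571
gripper_force: 0.0
tool_pos: [0.4343, -0.3676, 0.1039]
tool_rot: [0.63, 0.777, 0.001, -0.002]
contact_force: [-0.4, -0.1, -0.2]
gripper_width: 0.0656
gripper_force: 0.0
tool_pos: [0.436, -0.3693, 0.2279]
tool_rot: [0.63, 0.777, 0.0, 0.003]
contact_force: [0.1, -0.8, -0.8]
gripper_width: 0.0659
gripper_force: 0.0
pred cart top [[341.0, 174.0], [339.0, 258.0], [295.0, 258.0], [294.0, 174.0]]
[[0 0 0 0 0 0 0 0 0 0 0 0 0 0 0 0 0 0 0 0 0 0 0 0 0 0 0 0 0 0]
 [0 0 0 0 0 0 0 0 0 0 0 0 0 0 0 0 0 0 0 0 0 0 0 0 0 0 0 0 0 0]
 [0 0 0 0 0 2 8 8 8 8 8 8 8 8 8 8 8 8 8 8 8 8 8 8 2 0 0 0 0 0]
 [0 0 0 0 0 8 9 9 9 9 9 9 9 9 9 9 9 9 9 9 9 9 9 9 8 0 0 0 0 0]
 [0 0 0 0 0 8 9 9 9 9 9 9 9 9 9 9 9 9 9 9 9 9 9 9 8 0 0 0 0 0]
 [0 0 0 0 0 8 9 9 9 9 9 9 9 9 9 9 9 9 9 9 9 9 9 9 8 0 0 0 0 0]
 [0 0 0 0 0 7 9 9 9 9 9 9 9 9 9 9 9 9 9 9 9 9 9 9 5 0 0 0 0 0]
 [0 0 0 0 0 6 9 9 9 9 9 9 9 9 9 9 9 9 9 9 9 9 9 9 4 0 0 0 0 0]
 [0 0 0 0 0 4 9 9 9 9 9 9 9 9 9 9 9 9 9 9 9 9 9 9 4 0 0 0 0 0]
 [0 0 0 0 0 
[... 1300 characters left out ...]
, 63, 9, 21, 91], [627, 83, 13, 27, 174], [459, 84, 7, 8, 41], [519, 99, 15, 53, 309], [614, 108, 26, 59, 483], [417, 146, 38, 31, 541], [458, 149, 5, 21, 64], [603, 157, 22, 22, 228], [456, 172, 49, 81, 1803], [507, 179, 8, 31, 109], [609, 181, 8, 17, 64], [292, 192, 27, 31, 261], [286, 210, 25, 17, 103], [633, 211, 7, 18, 58], [582, 219, 20, 22, 206], [256, 230, 51, 54, 1541], [615, 233, 25, 85, 1132], [515, 246, 6, 22, 50], [483, 257, 21, 114, 957], [519, 271, 3, 13, 28], [273, 294, 32, 25, 435], [521, 298, 12, 15, 129], [556, 319, 8, 16, 31], [528, 332, 29, 49, 640], [592, 332, 16, 15, 87], [286, 383, 15, 10, 39], [295, 395, 21, 9, 53], [502, 401, 102, 53, 2976], [567, 400, 49, 21, 632]]
```

```bash
python3 -m pendant '[0,0,0,0,0,0,0.3, 0,0,0,0,0,0,0.3]'|head -2; python3 -c "
from station import r
print(r.finish_job())"
```

```text
time: 33.37
tool_pos: [0.4353, -0.3686, 0.2247]
the job is handed in; nothing more can be done
None
```

The job is handed in at 33.4 s: the slide was pushed out to its end stop with the button held down, the pin is back in its holder, and the cartridge is lying flat in the blue bin. The before/after pictures show no change at the tape, plates, pliers or bracket, and the hand-in call did not return a verdict.

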